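Lift the split ring off the shaker spindle

TASK

Take the pick out of its stand and work its toe under one end of the split wire ring on the shaker's spindle, levering that end up out of its groove without pressing hard on the shaker or wrenching the ring. Put the pick back in its stand, then take the freed ring off the spindle by its lug and lay it flat in the steel tray. Keep the fingers off the ring while both its ends are still in the groove, and leave the other things on the bench alone.

Things in the scene. Friction and masses are not known exactly. Their poses are not given: they have to be found in the camera images.
- shaker: Small white bench shaker, 180 x 180 mm, fixed. Origin: centre of its underside. A flat aluminium platform, 170 x 170 mm, is its top, 70 mm above the origin; a vertical steel spindle, 39 mm across, stands up from the platform's centre, its top 14 mm above the platform. Pick, ring and shaker are oiled steel: friction about 0.2 between them.
- spindle (a point): Point on the spindle's axis at the height of the platform's top, z up. The ring's groove has a tapered upper lip, radius 20.3 mm, 4 to 4.5 mm above the seated ring's mid-wire. Below the ring the spindle's radius is 19.5 mm.
- ring: Springy split ring of round steel wire 5 mm thick, 46.6 mm across, 35 g, snapped in a groove round the spindle. Origin: its centre at mid-wire; z: its axis; the gap (50 degrees) faces its -x. At its back (+x) stands a lug: 8 (x) x 12 (y) mm, centre 25 mm from the origin, top 16.5 mm above mid-wire. Seated, mid-wire is 8.5 mm above the platform: 6 mm free under the wire all round.
- ring_left_end (a point): End of the wire on the ring's +y side of the gap, at mid-wire. Lifted 5 to 10 mm with about 2 to 12 N, an end spreads 2 mm and snaps over the lip on to the spindle's top; the other mostly follows (else lift on, to 16 mm). The back then sits in the groove or has jumped back some mm: pinch the lug, draw the ring 12 mm along its +x, then up.
- ring_right_end (a point): End of the wire on the ring's -y side of the gap, at mid-wire. Behaves like the left end.
- pick: Hooked pick, 90 g, in its stand. Black square handle 20 x 20 mm, 50 mm tall; origin: centre of its underside, z up. On the axis a 6 mm round shank goes down; at its foot a flat toe, 4 mm thick, 5 mm wide, points to pick +x, tip 16 mm from the axis. Toe underside 48 to 68 mm below the origin: the rigid blade is set differently each time, unmeasured: find it by touching down.
- stand: Grey block 74 x 50 mm, 84 mm tall, fixed, with an upright slot 10 mm wide, open at the top, along stand x from 9 mm behind to 25 mm ahead of the origin. The pick hangs in the slot, handle resting on the block's top, toe to stand +x (within 2 degrees). Origin at bench level under the handle's axis.
- stand_seat (a point): Point on the stand's top, 84 mm above the bench, where the pick's origin sits.
- tray: Open steel tray 160 (x) x 120 (y) mm, 18 mm tall, walls and floor 4 mm, fixed. Origin: centre of its underside.
- nut_a: Small steel clamp nut, 16 mm across, 14 mm tall, loose on a far corner of the platform. Bystander.
- nut_b: The other clamp nut, same size, on the other far corner. Bystander.
- washer: Flat closed steel washer, 60 mm across, 5 mm thick, lying on the bench. Bystander.
- driver: Screwdriver lying on the bench near the robot. Bystander.
- beaker: Beaker, 64 mm across, 85 mm tall. Bystander.
- reagent: White bottle, 60 mm across, 130 mm tall. Bystander.
- jar: Amber jar, 56 mm across, 70 mm tall. Bystander.

How it is judged:
By the outcome, as a careful person would: the job done as asked, in the order asked, and still so for the second after the job is handed in, with the robot touching nothing.
It also fails if it takes over 72 s, if anything falls off the work surface, if the arm or the gripper's body presses on something with over 40 N, if the wrist force passes 120 N, or if a joint passes its speed limit or range.

ROBOT

A 6-joint arm with a two-finger parallel gripper is mounted at the origin on the work surface. World frame = base frame: x ahead of the robot, y to its left, z up, the work surface at z = 0. Lengths are in m, angles in degrees, forces in N, time in s.
With the tool pointing down it reaches from about 0.4 to 0.825 m from the base axis. Payload 7 kg.
Tool frame: the origin (TCP) lies between the finger pads; the fingertips stand 22 mm ahead of it and the grasp point (between the pads) lies 3 mm ahead of it; z points along the fingers, y is the line along which they close (so a half turn about z gives the same grasp; the last joint's range is limited). The gripper opens to 88 mm and grips with 3 to 60 N. Pads are 19 mm wide; open, the fingers measure 130 mm over their backs; the gripper's body (78 mm by 193 mm) begins 47 mm behind the grasp point.
Start: joints at [84.345, 20.546, 0.682, 0, -70.136, -16.507], TCP at [0.255, 0.625, 0.249] pointing down, gripper open.
Joint ranges: [-176.03, 176.03], [-82.01, 121.73], [-58.28, 71.71], [-173.87, 95.51], [-174.79, -0.11], [-173.66, 173.66]. Speed limits (degrees/s): [136.94, 136.94, 172.46, 180, 180, 180].

INTERFACE

Orientations are given as [roll, pitch, yaw] about the fixed x, y, z axes, in that order (R = Rz(yaw) Ry(pitch) Rx(roll)).
In Python, from plant import ctrl gives the robot as it stands.
- The arm moves only by the tool apply_moves, never from a script. Its argument "targets" is a list of rows, each an object with "travel": the shift along the tool's x, y, z in mm, a list of three; "roll": the turn about the tool's z in degrees; "jaw": the finger opening in mm, from 0 to 87.6. In form: [{"travel": [tx, ty, tz], "roll": roll, "jaw": jaw}, ...]. A call has 1 to 10 rows; each row shifts and turns the commanded pose from where the row before left it, along the tool's axes as they then stand; what a row does not reach is not made up. A row lasts 1/10 s, in which the tool goes at most 50 mm and 8.59 degrees, less where a joint would pass 70% of its speed; a pose out of reach is approached as far as the arm can. A call with a gripper value outside its range is refused whole. The fingers move at their own pace and stop on an object; the grip force is fixed at half the most. Time passes only in rows, so rows that do not move let the fingers close. It gives the time, the measured TCP pose, the force, the opening and the grip force at its end, in the units of the state.
- ctrl.get_obs(): the state, without advancing time (a new reading comes with each control period).
- ctrl.snapshot(name): name is "side" or "top"; returns the picture (384x512x3 uint8, red, green, blue); there is no depth.
- ctrl.calibration(name): a dict with "K" (3x3 intrinsics, pixels), "extrinsics" (4x4, takes a point from camera to world coordinates). Camera axes: x right, y down, z forward; pixel columns grow to the right and rows downward; lengths in m; the calibration is good to about 2 mm. A picture is of the moment at which its call begins. calibration takes no time and is no camera call.
- ctrl.close_job(): hands the job in; it is judged then, once.
The state is a dict: "clock": time; "joint_pos": joint angles; "qvel": joint speeds; "tau": joint torques, N m; "tool_pos": TCP position; "orientation": TCP orientation; "force": force on the tool from outside, world axes, zero at the start; "moment": the same for the moment, N m; "opening": finger opening in m; "gripper_force": force on a finger pad.
Only numpy, scipy, OpenCV 4.12 (cv2) and the standard library are available. Lean on these libraries where they do the work, as an engineer would, in place of code of your own. Each camera call takes 0.05 s, during which the arm holds its last target. There are 200 camera calls.

## Working session

There is one attempt and no reset: what is moved stays moved. The work goes in short steps, Python scripts to look and compute and a tool call to move; the robot and the scene stay as the last step left them, time stands still between calls to the robot, and variables do not carry over. Pictures are saved under pics/ and viewed, at most 10 in all, crops included, and the job is handed in when it is done.

Besides the shell and the picture viewer there is one more tool, called in YAML: its name, and indented under it one key for each argument. apply_moves: Moves the arm, as the interface text tells. Its arguments: {"type":"object","properties":{"targets":{"type":"array","items":{"type":"object","properties":{"travel":{"type":"array","items":{"type":"number"}},"roll":{"type":"number"},"jaw":{"type":"number"}}}}},"required":["targets"]}

```bash
mkdir -p pics; ls; python3 - <<'E'
from plant import ctrl
import cv2,numpy as np
np.set_printoptions(precision=4,suppress=True)
for n in("side","top"):
    im=ctrl.snapshot(n); cv2.imwrite(f"pics/{n}0.png",cv2.resize(im[:,:,::-1],(768,576),interpolation=cv2.INTER_CUBIC)); np.save(f"pics/{n}0.npy",im)
    c=ctrl.calibration(n); print(n,c["K"],c["extrinsics"])
print(ctrl.get_obs())
E
```

```text
pics
side [[363.6356   0.     254.0764]
 [  0.     363.6356 193.3286]
 [  0.       0.       1.    ]] [[-0.9533 -0.2194  0.2075  0.3461]
 [-0.3019  0.6863 -0.6617  0.7018]
 [ 0.0028 -0.6935 -0.7205  0.8397]
 [ 0.      0.      0.      1.    ]]
top [[427.7277   0.     261.0243]
 [  0.     427.7277 189.8957]
 [  0.       0.       1.    ]] [[-0.0209 -0.9921  0.1239  0.4008]
 [-0.9997  0.0222  0.0086 -0.0114]
 [-0.0113 -0.1237 -0.9923  1.3093]
 [ 0.      0.      0.      1.    ]]
{'clock': 0.1, 'joint_pos': array([ 84.3462,  20.5863,   0.639 ,  -0.017 , -70.1379, -16.5061]), 'qvel': array([-0.061 , -0.0514,  0.0955,  0.0322,  0.1054,  0.0271]), 'tau': array([ -0.0011, -58.4162,  29.3747,   7.0155,   0.0101,  -0.0001]), 'tool_pos': array([0.2545, 0.6247, 0.2477]), 'orientation': array([179.9137,  -0.0089, -22.1657]), 'force': array([ 0.2114, -1.0216, -0.5379]), 'moment': array([-0.0275,  0.0306,  0.0041]), 'gripper_force': 0.0, 'opening': 0.08743352833494687}
```

View pics/side0.png

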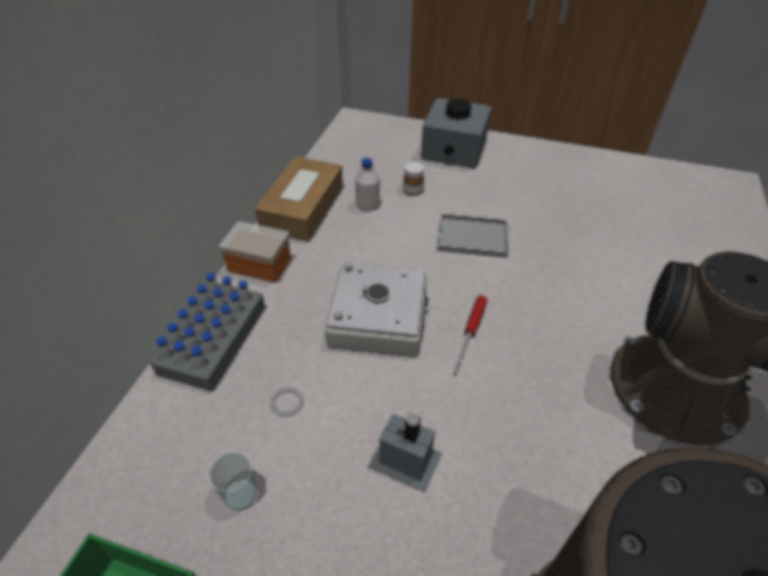

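View pics/top0.png

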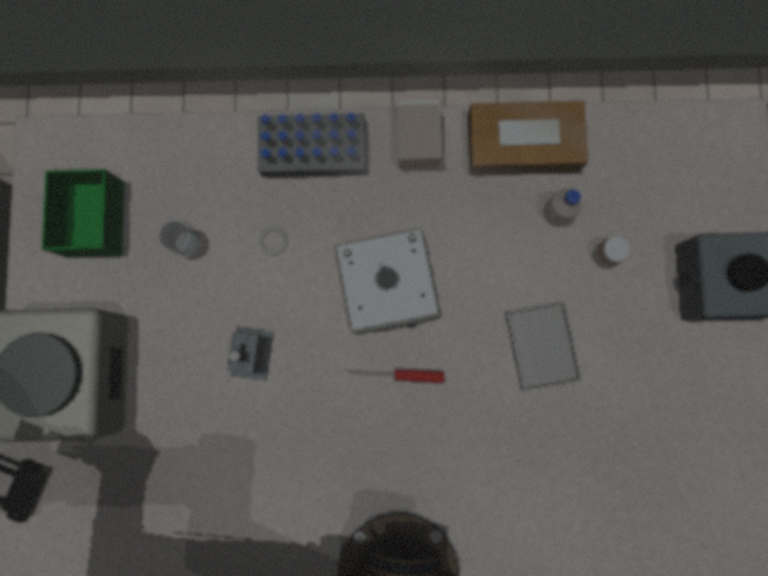

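The side view shows the shaker at about (378,305), the stand (407,447) and the tray (473,235). In the top view they are at (387,280), (248,353) and (542,345). I'll zoom in on a composite.

```bash
python3 - <<'E'
import cv2,numpy as np
t=np.load("pics/top0.npy");s=np.load("pics/side0.npy")
def crop(im,c0,r0,w=66,h=50,f=6):
    x=im[r0:r0+h,c0:c0+w,::-1]; x=cv2.resize(x,(w*f,h*f),interpolation=cv2.INTER_CUBIC)
    x=np.clip(x.astype(float)*1.5,0,255).astype(np.uint8)
    for k in range(0,w,10): cv2.putText(x,str(c0+k),(k*f,8),0,.3,(0,0,255)); cv2.line(x,(k*f,9),(k*f,13),(0,0,255))
    for k in range(0,h,10): cv2.putText(x,str(r0+k),(0,k*f+4),0,.3,(0,200,0))
    return x
a=np.hstack([crop(t,225,160),crop(t,140,212)])
b=np.hstack([crop(s,218,174),crop(s,240,270)])
cv2.imwrite("pics/c1.png",np.vstack([a,b]))
E
```

```text
(no output)
```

View pics/c1.png

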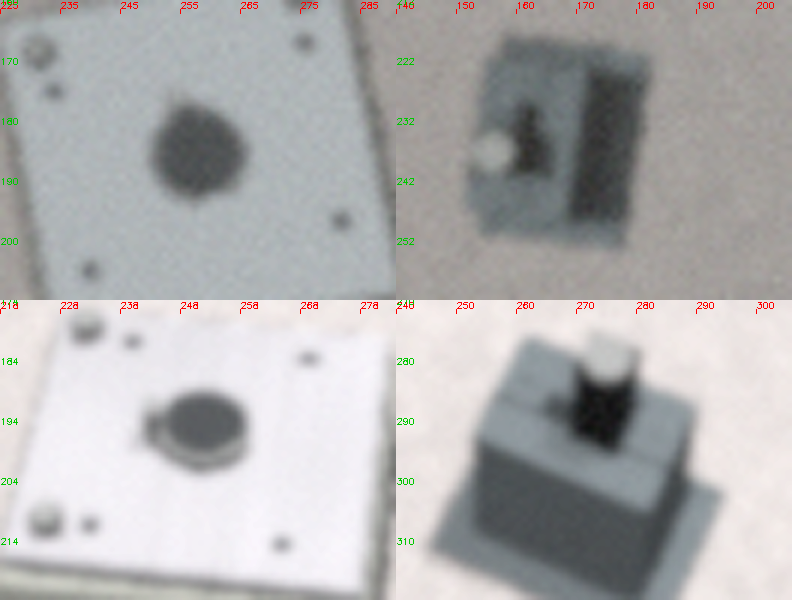

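The composite shows, in original pixels:
- **Spindle disc:** at about (251.6,194) in the side view and (257,186) in the top view.
- **Lug:** at about (243,196) in the side view and (254,177) in the top view, so it points roughly along world +x.
- **Pick:** handle at about (273,287) in the side view.
- **Slot:** runs up-left in the side view to (255,287).

Next I'll turn these into positions.

```bash
cat > h.py <<'E'
import cv2,numpy as np
from plant import ctrl
np.set_printoptions(precision=4,suppress=True)
C={n:ctrl.calibration(n) for n in("side","top")}
def ray(n,u,v,z):
    K,E=C[n]["K"],np.array(C[n]["extrinsics"]); d=E[:3,:3]@np.linalg.inv(K)@[u,v,1]; o=E[:3,3]
    return (o+d*(z-o[2])/d[2])[:2]
def proj(n,P):
    K,E=C[n]["K"],np.array(C[n]["extrinsics"]); P=np.atleast_2d(P); q=(P-E[:3,3])@E[:3,:3]@np.array(K).T
    return q[:,:2]/q[:,2:]
E
python3 - <<'E'
from h import *
I={n:cv2.cvtColor(np.load(f"pics/{n}0.npy"),cv2.COLOR_RGB2GRAY).astype(float) for n in C}
def blob(n,c0,c1,r0,r1,th,dark=True):
    p=I[n][r0:r1,c0:c1]; m=(p<th) if dark else (p>th); w=(np.abs(p-th)*m).clip(0,40)
    k,lab,st,ce=cv2.connectedComponentsWithStats(m.astype(np.uint8)); b=1+st[1:,4].argmax(); w=w*(lab==b)
    r,c=np.mgrid[r0:r1,c0:c1]; return (c*w).sum()/w.sum(),(r*w).sum()/w.sum(),st[b]
print(I["side"][185:206,238:264].astype(int))
print(I["top"][172:200,247:268].astype(int))
b=blob("side",245,262,186,202,85);print(b,ray("side",*b[:2],.084))
b=blob("top",245,270,172,200,75);print(b,ray("top",*b[:2],.08))
# platform, tray, stand corner fits by gradient
from scipy.optimize import minimize
G={n:cv2.GaussianBlur(np.hypot(cv2.Sobel(I[n],-1,1,0),cv2.Sobel(I[n],-1,0,1)),(0,0),1.0) for n in I}
def fit(name,x0,hx,hy,z,off=(0,0),ns=("side","top")):
    s=np.linspace(-1,1,60); o=np.ones(60)
    q=np.vstack([np.c_[s*hx,o*hy],np.c_[s*hx,-o*hy],np.c_[o*hx,s*hy],np.c_[-o*hx,s*hy]])+off
    def f(p,n):
        c,sn=np.cos(p[2]),np.sin(p[2]); P=np.c_[q@[[c,sn],[-sn,c]]+p[:2],np.full(len(q),z)]
        uv=proj(n,P).astype(np.float32); return -cv2.remap(G[n].astype(np.float32),uv[:,:1],uv[:,1:],1).mean()
    for sel in [[n] for n in ns]+[list(ns)]:
        best=min((minimize(lambda p:sum(f(p,n) for n in sel),np.add(x0,[dx,dy,da]),method="Nelder-Mead",options=dict(initial_simplex=np.add(x0,[dx,dy,da])+np.array([[0,0,0],[.004,0,0],[0,.004,0],[0,0,.05]]))) for dx in(-.005,.005) for dy in(-.005,.005) for da in(-.1,0,.1)),key=lambda r:r.fun)
        print(name,sel,best.x[:2],np.degrees(best.x[2]),best.fun)
c=ray("side",251.6,194.2,.084)
fit("plat",[*c,np.radians(10)],.085,.085,.070)
t=ray("side",473/1.5,235/1.5,.018); print("tray0",t)
fit("tray",[*t,np.radians(100)],.08,.06,.018)
st=ray("side",262,291,.084); print("stand c0",st)
for a in (0,90): fit("stand%d"%a,[*st,np.radians(a-15)],.037,.025,.084)
for n,u,v in(("side",275,279),("top",156,237)): print("cap",ray(n,u,v,.134))
E
```

```text
[[157 156 157 157 156 157 157 156 156 155 156 155 157 156 156 157 156 159
  159 159 159 159 158 160 160 161]
 [157 156 156 156 157 158 158 157 157 155 157 158 158 156 157 156 158 159
  160 160 160 159 158 159 161 161]
 [157 157 157 157 157 156 157 157 157 156 156 155 155 152 153 153 155 158
  159 159 160 160 160 161 161 160]
 [159 157 158 157 156 157 158 156 155 152 146 144 141 137 138 139 145 151
  156 157 158 158 161 160 159 162]
 [158 158 157 156 154 153 154 153 147 137 126 117 108 105 106 110 119 132
  142 151 156 159 159 161 161 162]
 [158 157 156 152 147 144 146 142 129 108  93  83  78  75  75  79  86  98
  116 134 147 155 159 160 162 161]
 [158 158 156 148 140 135 132 124 106  81  71  67  66  63  64  65  68  75
   87 107 129 149 158 160 162 162]
 [158 158 154 142 127 118 114 104  84  71  65  63  64  63  63  62  65  63
   70  85 112 139 156 160 161 162]
 [160 158 152 135 111  96  93  87  75  66  64  62  61  63  63  62  63  63
   64  72  99 131 154 161 161 162]
 [159 160 151 132 101  82  82  80  72  65  63  62  62  62  62  63  62  64
   64  69  92 128 151 160 162 162]
 [159 155 
[... 4176 characters left out ...]
e'] [ 0.4193 -0.3019] 100.61722099268178 -80.18544006347656
tray ['top'] [ 0.4111 -0.2832] 98.53925783833633 -32.38729476928711
tray ['side', 'top'] [ 0.4146 -0.2816] 98.50410331949129 -106.84637451171875
stand c0 [0.4526 0.2985]
stand0 ['side'] [0.4297 0.3228] -9.711358728473387 -84.34209442138672
stand0 ['top'] [0.437 0.257] -8.989182883766192 -64.64922332763672
stand0 ['side', 'top'] [0.455  0.2861] -6.217441012812468 -121.98893737792969
stand90 ['side'] [0.4455 0.3033] 84.33263705231943 -94.25010681152344
stand90 ['top'] [0.4561 0.2946] 79.66873959075866 -46.61084747314453
stand90 ['side', 'top'] [0.4449 0.2994] 84.2548794999289 -130.70973205566406
cap [0.4267 0.2887]
cap [0.424  0.2891]
```

```bash
python3 - <<'E'
from h import *
for l,n,u,v,z in [("st LB","side",262,276,.084),("RB","side",289,287,.084),("LF","side",253,297,.084),("RF","side",282.5,305,.084),
 ("tLT","top",157.5,218.5,.084),("tLB","top",153,250,.084),("tRT","top",172.5,220.5,.084),("tRB","top",168,249,.084),
 ("slot end side","side",255,287,.084),("slot end2","side",255.5,287.5,.084),("slot top","top",162,228,.084),("handle base","top",162.5,237,.084),
 ("lug","side",243,193,.095),("lug","side",243,194.5,.09),("lug","top",253.7,176.5,.095)]:
    print(l,n,ray(n,u,v,z))
s=np.array([.569,.0105])
for a in (-10,0,10,20,30):
    d=np.array([np.cos(np.radians(a)),np.sin(np.radians(a))])
    P=[*(s+.025*d),.095]; Q=[*(s+.025*d),.0785]
    print(a,proj("side",[P,Q]).ravel(),proj("top",[P,Q]).ravel())
E
```

```text
st LB side [0.4639 0.261 ]
RB side [0.396  0.2698]
LF side [0.4677 0.319 ]
RF side [0.3992 0.3176]
tLT top [0.4777 0.2981]
tLB top [0.3883 0.3101]
tRT top [0.471  0.2549]
tRB top [0.3903 0.2674]
slot end side side [0.471  0.2936]
slot end2 side [0.4695 0.2945]
slot top top [0.4502 0.2849]
handle base top [0.4246 0.2833]
lug side [0.591  0.0262]
lug side [0.5907 0.0273]
lug top [0.5916 0.0193]
-10 [244.3706 188.0239 244.4639 192.008 ] [258.2723 175.719  258.3724 176.6064]
0 [243.7628 189.017  243.8632 193.0004] [256.7593 175.6224 256.8793 176.511 ]
10 [243.4027 190.073  243.5074 194.0557] [255.2515 175.7869 255.3914 176.6733]
20 [243.3032 191.1606 243.4093 195.1425] [253.7946 176.2077 253.9536 177.0886]
30 [243.4697 192.247  243.5742 196.2279] [252.4324 176.872  252.6093 177.7444]
```

```bash
python3 - <<'E'
import cv2,numpy as np
t=np.load("pics/top0.npy");s=np.load("pics/side0.npy")
def crop(im,c0,r0,w,h,f):
    x=im[r0:r0+h,c0:c0+w,::-1]; x=cv2.resize(x,(w*f,h*f),interpolation=cv2.INTER_CUBIC)
    x=np.clip(x.astype(float)*1.6,0,255).astype(np.uint8)
    for k in range(0,w,5): cv2.putText(x,str(c0+k),(k*f,8),0,.3,(0,0,255)); cv2.line(x,(k*f+f//2,9),(k*f+f//2,13),(0,0,255))
    for k in range(0,h,5): cv2.putText(x,str(r0+k),(0,k*f+f//2),0,.3,(0,200,0))
    return x
a=np.hstack([crop(t,148,214,36,44,11),crop(s,240,272,36,44,11)])
cv2.imwrite("pics/c2.png",a)
E
```

```text
(no output)
```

View pics/c2.png

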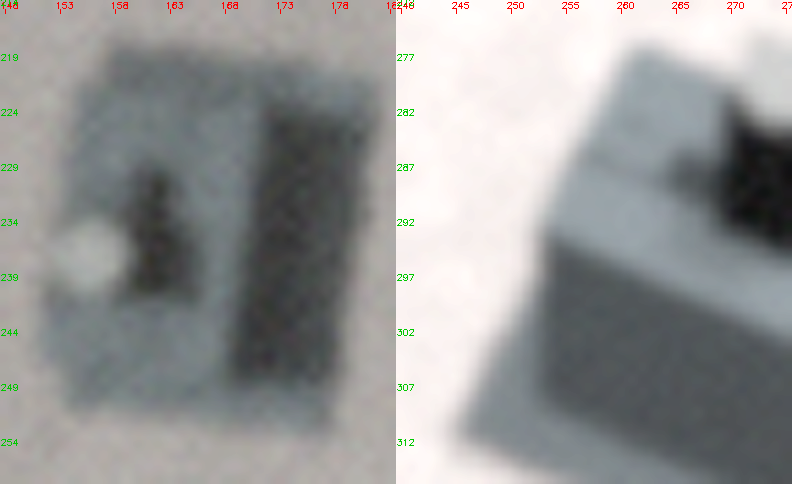

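The zoomed stand shows the block's top face, with the slot's ahead end at top (162,228) and side (264,288). So the toe points to world +x with a slight negative yaw. I'll fit the stand's rectangle next.

```bash
python3 - <<'E'
from h import *
for l,n,u,v,z in [("LB","side",261.7,276,.084),("RB","side",289.8,287.5,.084),("LF","side",253,293.3,.084),("RF","side",281.5,306,.084),
 ("slotend","side",264,288,.084),("tRT","top",171.5,222.5,.084),("tRB","top",168.5,248.5,.084),("tLT","top",155,221,.084),("tLB","top",151.5,246,.084),
 ("slotend","top",161.5,228.5,.084),("bRT","top",179.5,223,0),("bRB","top",177.5,249,0)]:
    print(l,n,ray(n,u,v,z))
E
```

```text
LB side [0.4645 0.2612]
RB side [0.394  0.2704]
LF side [0.4705 0.3102]
RF side [0.4007 0.3205]
slotend side [0.4504 0.2898]
tRT top [0.4654 0.2578]
tRB top [0.3917 0.2659]
tLT top [0.4707 0.3052]
tLB top [0.3997 0.3145]
slotend top [0.4488 0.2864]
bRT top [0.4677 0.2517]
bRB top [0.389  0.2575]
```

apply_moves:
  targets:
    - {"travel":[0,0,0],"roll":8.36,"jaw":70}
    - {"travel":[0,0,0],"roll":8.36,"jaw":70}
    - {"travel":[0,0,0],"roll":8.36,"jaw":70}
    - {"travel":[0,0,0],"roll":8.36,"jaw":70}
    - {"travel":[0,0,0],"roll":8.36,"jaw":70}
    - {"travel":[0,0,0],"roll":8.36,"jaw":70}
    - {"travel":[0,0,0],"roll":8.36,"jaw":70}
    - {"travel":[0,0,0],"roll":8.36,"jaw":70}
    - {"travel":[0,0,0],"roll":8.36,"jaw":70}

```text
clock: 1.0
tool_pos: [0.2545, 0.6249, 0.248]
orientation: [180.0, -0.1, -97.7]
force: [-0.7, 0.1, 0.7]
opening: 0.07
gripper_force: 0.0
```

apply_moves:
  targets:
    - {"travel":[31,-21.2,4.5],"roll":0,"jaw":70}
    - {"travel":[31,-21.2,4.5],"roll":0,"jaw":70}
    - {"travel":[31,-21.2,4.5],"roll":0,"jaw":70}
    - {"travel":[31,-21.2,4.5],"roll":0,"jaw":70}
    - {"travel":[31,-21.2,4.5],"roll":0,"jaw":70}
    - {"travel":[31,-21.2,4.5],"roll":0,"jaw":70}
    - {"travel":[31,-21.2,4.5],"roll":0,"jaw":70}
    - {"travel":[31,-21.2,4.5],"roll":0,"jaw":70}
    - {"travel":[31,-21.2,4.5],"roll":0,"jaw":70}
    - {"travel":[31,-21.2,4.5],"roll":0,"jaw":70}

```text
clock: 2.0
tool_pos: [0.4252, 0.2888, 0.2033]
orientation: [180.0, -0.0, -97.4]
force: [0.6, 0.1, 0.4]
opening: 0.0702
gripper_force: 0.0
```

apply_moves:
  targets:
    - {"travel":[0,0,0],"roll":0,"jaw":60}
    - {"travel":[0,0,0],"roll":0,"jaw":60}
    - {"travel":[0,0,0],"roll":0,"jaw":60}

```text
clock: 2.3
tool_pos: [0.4249, 0.2909, 0.2036]
orientation: [-180.0, 0.0, -97.4]
force: [0.7, 0.6, -0.4]
opening: 0.0605
gripper_force: 0.0
```

apply_moves:
  targets:
    - {"travel":[0,0,20],"roll":0,"jaw":60}
    - {"travel":[0,0,20],"roll":0,"jaw":60}
    - {"travel":[0,0,20],"roll":0,"jaw":60}
    - {"travel":[0,0,15],"roll":0,"jaw":60}
    - {"travel":[0,0,11],"roll":0,"jaw":60}
    - {"travel":[0,0,0],"roll":0,"jaw":40}
    - {"travel":[0,0,0],"roll":0,"jaw":30}
    - {"travel":[0,0,0],"roll":0,"jaw":24}
    - {"travel":[0,0,0],"roll":0,"jaw":16}
    - {"travel":[0,0,0],"roll":0,"jaw":10}

```text
clock: 3.3
tool_pos: [0.4251, 0.2906, 0.1182]
orientation: [-180.0, 0.1, -97.4]
force: [-0.3, 0.5, 0.8]
opening: 0.0256
gripper_force: 0.0
```

apply_moves:
  targets:
    - {"travel":[0,0,0],"roll":0,"jaw":10}
    - {"travel":[0,0,0],"roll":0,"jaw":10}
    - {"travel":[0,0,0],"roll":0,"jaw":10}
    - {"travel":[0,0,0],"roll":0,"jaw":10}

```text
clock: 3.7
tool_pos: [0.4251, 0.2906, 0.118]
orientation: [-180.0, 0.0, -97.4]
force: [-0.9, -1.1, 5.3]
opening: 0.0199
gripper_force: 30.0
```

```bash
python3 - <<'E'
from h import *
o=ctrl.get_obs(); print({k:o[k] for k in("tool_pos","force","moment","opening","gripper_force","orientation")})
E
```

```text
{'tool_pos': array([0.4251, 0.2906, 0.118 ]), 'force': array([-0.8722, -1.1048,  5.2725]), 'moment': array([-0.0419,  0.4244,  0.0033]), 'opening': 0.019860327416630956, 'gripper_force': 30.000716149806976, 'orientation': array([-179.9739,    0.0296,  -97.3939])}
```

apply_moves:
  targets:
    - {"travel":[0,0,-5],"roll":0,"jaw":10}
    - {"travel":[0,0,-10],"roll":0,"jaw":10}
    - {"travel":[0,0,-15],"roll":0,"jaw":10}
    - {"travel":[0,0,-15],"roll":0,"jaw":10}
    - {"travel":[0,0,-15],"roll":0,"jaw":10}
    - {"travel":[0,0,-15],"roll":0,"jaw":10}
    - {"travel":[0,0,-15],"roll":0,"jaw":10}
    - {"travel":[0,0,-5],"roll":0,"jaw":10}
    - {"travel":[0,0,0],"roll":0,"jaw":10}

```text
clock: 4.6
tool_pos: [0.4251, 0.2906, 0.2134]
orientation: [-180.0, 0.1, -97.4]
force: [0.3, 0.6, -0.3]
opening: 0.0196
gripper_force: 30.0
```

```bash
python3 - <<'E'
from h import *
o=ctrl.get_obs(); print({k:o[k] for k in("tool_pos","force","moment","orientation")})
s=ctrl.snapshot("side");t=ctrl.snapshot("top");np.save("pics/side1.npy",s);np.save("pics/top1.npy",t)
P=o["tool_pos"]
def crop(im,c,w=66,h=80,f=6):
    c0,r0=int(c[0]-w/2),int(c[1]-h/2); x=cv2.resize(im[r0:r0+h,c0:c0+w,::-1],(w*f,h*f),interpolation=cv2.INTER_CUBIC)
    x=np.clip(x*1.6,0,255).astype(np.uint8)
    for k in range(0,w,10): cv2.putText(x,str(c0+k),(k*f,8),0,.3,(0,0,255))
    for k in range(0,h,10): cv2.putText(x,str(r0+k),(0,k*f+4),0,.3,(0,200,0))
    return x
q=[P[0],P[1],P[2]-.08]
cv2.imwrite("pics/c3.png",np.hstack([crop(s,proj("side",q)[0]),crop(t,proj("top",q)[0])]))
E
```

```text
{'tool_pos': array([0.4251, 0.2906, 0.2134]), 'force': array([ 0.2826,  0.6264, -0.2994]), 'moment': array([ 0.1118,  0.0501, -0.0073]), 'orientation': array([-179.9592,    0.0866,  -97.4055])}
```

View pics/c3.png

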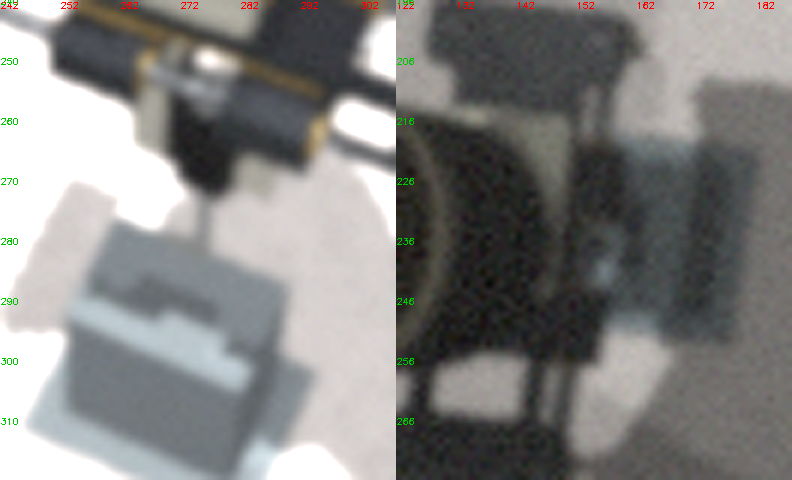

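The pick is held, with its shank visible below the fingers and clear of the stand. Next: turn the toe to -16° and go over the platform, outside the ring.

apply_moves:
  targets:
    - {"travel":[0,0,0],"roll":4.3,"jaw":10}
    - {"travel":[0,0,0],"roll":4.3,"jaw":10}

```text
clock: 4.9
tool_pos: [0.4246, 0.29, 0.2115]
orientation: [180.0, -0.1, -106.2]
force: [-0.3, 0.5, 0.3]
opening: 0.0201
gripper_force: 30.0
```

apply_moves:
  targets:
    - {"travel":[12,-9,0],"roll":0,"jaw":10}
    - {"travel":[24,-18,0],"roll":0,"jaw":10}
    - {"travel":[28,-20,0],"roll":0,"jaw":10}
    - {"travel":[28,-20,0],"roll":0,"jaw":10}
    - {"travel":[28,-21,0],"roll":0,"jaw":10}
    - {"travel":[28,-21,0],"roll":0,"jaw":10}
    - {"travel":[28,-21,0],"roll":0,"jaw":10}
    - {"travel":[28,-20,10],"roll":0,"jaw":10}
    - {"travel":[17,-13,13],"roll":0,"jaw":10}
    - {"travel":[8.6,-6.5,10],"roll":0,"jaw":10}

```text
clock: 5.9
tool_pos: [0.5242, 0.0205, 0.1781]
orientation: [179.9, -0.1, -106.1]
force: [0.2, 0.0, -0.7]
opening: 0.0201
gripper_force: 30.0
```

apply_moves:
  targets:
    - {"travel":[0,0,0],"roll":0,"jaw":10}
    - {"travel":[0,0,0],"roll":0,"jaw":10}

```text
clock: 6.1
tool_pos: [0.5243, 0.0228, 0.1792]
orientation: [180.0, -0.0, -106.0]
force: [0.4, -0.7, 0.1]
opening: 0.0198
gripper_force: 30.0
```

```bash
python3 - <<'E'
from h import *
o=ctrl.get_obs(); print({k:o[k] for k in("tool_pos","force","moment","orientation")})
s=ctrl.snapshot("side");t=ctrl.snapshot("top");np.save("pics/side2.npy",s)
P=o["tool_pos"]
def crop(im,c,w=66,h=66,f=9):
    c0,r0=int(c[0]-w/2),int(c[1]-h/2); x=cv2.resize(im[r0:r0+h,c0:c0+w,::-1],(w*f,h*f),interpolation=cv2.INTER_CUBIC)
    x=np.clip(x*1.5,0,255).astype(np.uint8)
    for k in range(0,w,5): cv2.putText(x,str(c0+k),(k*f,8),0,.3,(0,0,255))
    for k in range(0,h,5): cv2.putText(x,str(r0+k),(0,k*f+4),0,.3,(0,200,0))
    return x
q=[P[0],P[1],P[2]-.08]
for L in (48,58,68):
  z=P[2]-.034-L/1e3; d=np.array([.9613,-.2756])
  print(L,proj("side",[[P[0],P[1],z],[*(P[:2]+.016*d),z]]).ravel())
cv2.imwrite("pics/c4.png",crop(s,proj("side",q)[0]))
E
```

```text
{'tool_pos': array([0.5243, 0.0228, 0.1792]), 'force': array([ 0.3908, -0.7284,  0.1231]), 'moment': array([ 0.0851, -0.1374, -0.0497]), 'orientation': array([ 179.9519,   -0.0409, -106.0019])}
48 [265.8588 196.8228 261.0705 194.5368]
58 [265.7665 199.25   261.0121 196.9656]
68 [265.6756 201.6435 260.9545 199.3608]
```

View pics/c4.png

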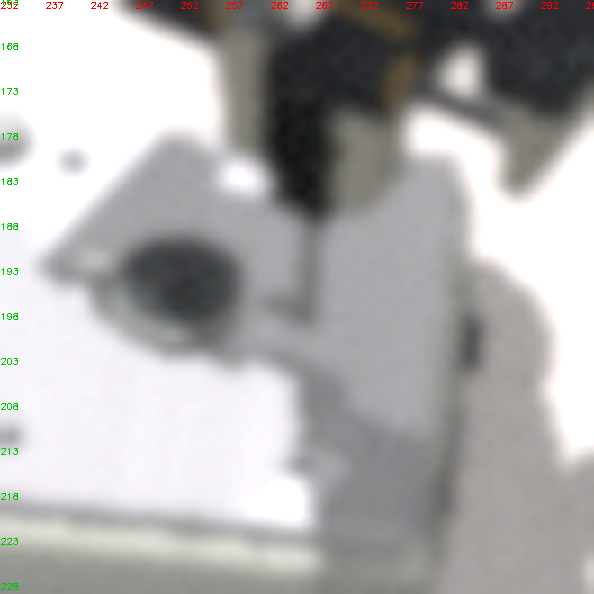

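The toe foot is at about (266,198.5) with its tip at (260.5,196), so the toe underside is about 52–57 mm below the handle. That puts contact near TCP z 0.158. I'll descend most of the way, then probe gently.

apply_moves:
  targets:
    - {"travel":[0,0,5],"roll":0,"jaw":10}
    - {"travel":[0,0,5],"roll":0,"jaw":10}
    - {"travel":[0,0,3],"roll":0,"jaw":10}
    - {"travel":[0,0,0],"roll":0,"jaw":10}

```text
clock: 6.6
tool_pos: [0.5242, 0.0231, 0.166]
orientation: [180.0, -0.0, -106.0]
force: [0.6, 1.4, -0.9]
opening: 0.0197
gripper_force: 30.0
```

apply_moves:
  targets:
    - {"travel":[0,0,1],"roll":0,"jaw":10}
    - {"travel":[0,0,1],"roll":0,"jaw":10}
    - {"travel":[0,0,0],"roll":0,"jaw":10}

```text
clock: 6.9
tool_pos: [0.5245, 0.0229, 0.1645]
orientation: [180.0, -0.0, -106.0]
force: [-0.3, 0.2, -0.8]
opening: 0.0197
gripper_force: 30.0
```

apply_moves:
  targets:
    - {"travel":[0,0,1],"roll":0,"jaw":10}
    - {"travel":[0,0,1],"roll":0,"jaw":10}
    - {"travel":[0,0,0],"roll":0,"jaw":10}

```text
clock: 7.2
tool_pos: [0.5245, 0.0229, 0.1624]
orientation: [180.0, -0.0, -106.0]
force: [-0.3, -0.4, -0.3]
opening: 0.0198
gripper_force: 30.0
```

```bash
cat > o.py <<'E'
from h import *
o=ctrl.get_obs()
for k in("tool_pos","force","moment"): print(k,o[k])
E
python3 o.py
```

```text
tool_pos [0.5245 0.0229 0.1624]
force [-0.3328 -0.3749 -0.2767]
moment [ 0.1163 -0.0655  0.0364]
```

apply_moves:
  targets:
    - {"travel":[0,0,1],"roll":0,"jaw":10}
    - {"travel":[0,0,0],"roll":0,"jaw":10}

```text
clock: 7.4
tool_pos: [0.5245, 0.023, 0.1614]
orientation: [180.0, -0.0, -106.0]
force: [0.6, 0.2, -0.2]
opening: 0.0199
gripper_force: 30.0
```

apply_moves:
  targets:
    - {"travel":[0,0,1],"roll":0,"jaw":10}
    - {"travel":[0,0,0],"roll":0,"jaw":10}

```text
clock: 7.6
tool_pos: [0.5245, 0.0229, 0.1604]
orientation: [180.0, -0.0, -106.0]
force: [-0.2, -0.3, -0.2]
opening: 0.0196
gripper_force: 30.0
```

apply_moves:
  targets:
    - {"travel":[0,0,1],"roll":0,"jaw":10}
    - {"travel":[0,0,0],"roll":0,"jaw":10}

```text
clock: 7.8
tool_pos: [0.5245, 0.0229, 0.1594]
orientation: [180.0, -0.0, -106.0]
force: [-0.3, 0.4, -1.3]
opening: 0.0196
gripper_force: 30.0
```

apply_moves:
  targets:
    - {"travel":[0,0,0.7],"roll":0,"jaw":10}
    - {"travel":[0,0,0],"roll":0,"jaw":10}

```text
clock: 8.0
tool_pos: [0.5245, 0.0229, 0.1588]
orientation: [180.0, -0.0, -106.0]
force: [-0.3, -0.2, -0.3]
opening: 0.0199
gripper_force: 30.0
```

apply_moves:
  targets:
    - {"travel":[0,0,0.7],"roll":0,"jaw":10}
    - {"travel":[0,0,0],"roll":0,"jaw":10}

```text
clock: 8.2
tool_pos: [0.5248, 0.023, 0.1584]
orientation: [-180.0, 0.0, -106.0]
force: [0.5, -0.5, 0.5]
opening: 0.0197
gripper_force: 30.0
```

apply_moves:
  targets:
    - {"travel":[0,0,0.5],"roll":0,"jaw":10}
    - {"travel":[0,0,0],"roll":0,"jaw":10}

```text
clock: 8.4
tool_pos: [0.525, 0.023, 0.1583]
orientation: [-179.9, 0.0, -106.0]
force: [-0.1, 0.0, 5.0]
opening: 0.0194
gripper_force: 30.0
```

```bash
python3 o.py
```

```text
tool_pos [0.525  0.023  0.1583]
force [-0.1032  0.0081  5.0177]
moment [-0.0154  0.3052 -0.0326]
```

apply_moves:
  targets:
    - {"travel":[0,0,-1.8],"roll":0,"jaw":10}
    - {"travel":[0,-1,0],"roll":0,"jaw":10}
    - {"travel":[0,-2,0],"roll":0,"jaw":10}
    - {"travel":[0,-2,0],"roll":0,"jaw":10}
    - {"travel":[0,-1,0],"roll":0,"jaw":10}
    - {"travel":[0,0,0],"roll":0,"jaw":10}
    - {"travel":[0,0,0],"roll":0,"jaw":10}

```text
clock: 9.1
tool_pos: [0.5303, 0.0213, 0.1593]
orientation: [180.0, -0.0, -106.0]
force: [-1.2, -0.1, -1.1]
opening: 0.0196
gripper_force: 30.0
```

apply_moves:
  targets:
    - {"travel":[0,-1,0],"roll":0,"jaw":10}
    - {"travel":[0,0,0],"roll":0,"jaw":10}

```text
clock: 9.3
tool_pos: [0.5314, 0.021, 0.1595]
orientation: [-180.0, 0.0, -106.0]
force: [-0.2, 0.6, -1.2]
opening: 0.0197
gripper_force: 30.0
```

```bash
python3 o.py
```

```text
tool_pos [0.5314 0.021  0.1595]
force [-0.1741  0.572  -1.2342]
moment [ 0.053  -0.0802  0.0555]
```

apply_moves:
  targets:
    - {"travel":[0,-1,0],"roll":0,"jaw":10}
    - {"travel":[0,0,0],"roll":0,"jaw":10}

```text
clock: 9.5
tool_pos: [0.5323, 0.0207, 0.1595]
orientation: [-180.0, 0.0, -106.0]
force: [-0.5, -0.7, -1.3]
opening: 0.0196
gripper_force: 30.0
```

apply_moves:
  targets:
    - {"travel":[0,-0.7,0],"roll":0,"jaw":10}
    - {"travel":[0,0,0],"roll":0,"jaw":10}

```text
clock: 9.7
tool_pos: [0.533, 0.0205, 0.1595]
orientation: [-180.0, -0.0, -106.0]
force: [-0.4, -0.1, -1.4]
opening: 0.02
gripper_force: 30.0
```

apply_moves:
  targets:
    - {"travel":[0,-0.7,0],"roll":0,"jaw":10}
    - {"travel":[0,0,0],"roll":0,"jaw":10}

```text
clock: 9.9
tool_pos: [0.5337, 0.0203, 0.1595]
orientation: [-180.0, -0.0, -106.0]
force: [-0.3, -0.6, -0.3]
opening: 0.0196
gripper_force: 30.0
```

apply_moves:
  targets:
    - {"travel":[0,-0.6,0],"roll":0,"jaw":10}
    - {"travel":[0,0,0],"roll":0,"jaw":10}

```text
clock: 10.1
tool_pos: [0.5343, 0.0202, 0.1595]
orientation: [-180.0, -0.0, -106.0]
force: [0.1, -0.2, -0.9]
opening: 0.0199
gripper_force: 30.0
```

apply_moves:
  targets:
    - {"travel":[0,-0.6,0],"roll":0,"jaw":10}
    - {"travel":[0,0,0],"roll":0,"jaw":10}

```text
clock: 10.3
tool_pos: [0.5348, 0.02, 0.1595]
orientation: [-180.0, -0.0, -106.0]
force: [-0.2, 0.1, -0.8]
opening: 0.02
gripper_force: 30.0
```

```bash
python3 o.py
```

```text
tool_pos [0.5348 0.02   0.1595]
force [-0.2288  0.0648 -0.76  ]
moment [ 0.0518 -0.0889  0.005 ]
```

apply_moves:
  targets:
    - {"travel":[0,-0.6,0],"roll":0,"jaw":10}
    - {"travel":[0,0,0],"roll":0,"jaw":10}

```text
clock: 10.5
tool_pos: [0.5354, 0.0198, 0.1594]
orientation: [180.0, -0.0, -106.0]
force: [-0.5, -0.1, -0.5]
opening: 0.0199
gripper_force: 30.0
```

apply_moves:
  targets:
    - {"travel":[0,-0.6,0],"roll":0,"jaw":10}
    - {"travel":[0,0,0],"roll":0,"jaw":10}

```text
clock: 10.7
tool_pos: [0.536, 0.0197, 0.1595]
orientation: [-180.0, 0.0, -106.0]
force: [1.3, 0.3, -1.3]
opening: 0.0197
gripper_force: 30.0
```

```bash
python3 o.py
```

```text
tool_pos [0.536  0.0197 0.1595]
force [ 1.3074  0.3191 -1.2876]
moment [ 0.1082 -0.0861 -0.059 ]
```

apply_moves:
  targets:
    - {"travel":[0,-0.6,0],"roll":0,"jaw":10}
    - {"travel":[0,0,0],"roll":0,"jaw":10}

```text
clock: 10.9
tool_pos: [0.5362, 0.0195, 0.1593]
orientation: [180.0, -0.0, -106.0]
force: [-0.6, 0.2, 0.0]
opening: 0.0198
gripper_force: 30.0
```

apply_moves:
  targets:
    - {"travel":[0,-0.6,0],"roll":0,"jaw":10}
    - {"travel":[0,0,0],"roll":0,"jaw":10}

```text
clock: 11.1
tool_pos: [0.5365, 0.0193, 0.1592]
orientation: [179.9, -0.0, -106.0]
force: [-3.1, 0.7, 0.8]
opening: 0.0203
gripper_force: 30.0
```

```bash
python3 o.py
```

```text
tool_pos [0.5365 0.0193 0.1592]
force [-3.1248  0.7037  0.8114]
moment [0.3865 1.0697 0.0255]
```

Spindle contact is confirmed: 3 N along the toe axis, which puts the spindle at about (0.570, 0.010). I'll back off to a tip radius of about 20.4 mm and lift.

apply_moves:
  targets:
    - {"travel":[0,1,0],"roll":0,"jaw":10}
    - {"travel":[0,0.9,0],"roll":0,"jaw":10}
    - {"travel":[0,0,0],"roll":0,"jaw":10}

```text
clock: 11.4
tool_pos: [0.5356, 0.02, 0.1597]
orientation: [-179.9, 0.0, -106.0]
force: [0.5, 0.4, -0.5]
opening: 0.02
gripper_force: 30.0
```

apply_moves:
  targets:
    - {"travel":[0,0,-1],"roll":0,"jaw":10}
    - {"travel":[0,0,-1],"roll":0,"jaw":10}
    - {"travel":[0,0,0],"roll":0,"jaw":10}

```text
clock: 11.7
tool_pos: [0.5352, 0.0199, 0.1615]
orientation: [180.0, 0.0, -106.0]
force: [-0.1, 0.1, -1.6]
opening: 0.0198
gripper_force: 30.0
```

```bash
python3 o.py
```

```text
tool_pos [0.5352 0.0199 0.1615]
force [-0.1039  0.0832 -1.6326]
moment [ 0.0882 -0.0475 -0.0123]
```

apply_moves:
  targets:
    - {"travel":[0,0,-1],"roll":0,"jaw":10}
    - {"travel":[0,0,0],"roll":0,"jaw":10}

```text
clock: 11.9
tool_pos: [0.5347, 0.0198, 0.1621]
orientation: [179.9, -0.0, -106.0]
force: [-1.1, 0.7, -3.4]
opening: 0.0201
gripper_force: 30.0
```

apply_moves:
  targets:
    - {"travel":[0,0,-1],"roll":0,"jaw":10}
    - {"travel":[0,0,0],"roll":0,"jaw":10}

```text
clock: 12.1
tool_pos: [0.5344, 0.0197, 0.1631]
orientation: [179.9, -0.0, -106.0]
force: [-3.2, 0.3, -2.9]
opening: 0.0198
gripper_force: 30.0
```

apply_moves:
  targets:
    - {"travel":[0,0,-1],"roll":0,"jaw":10}
    - {"travel":[0,0,0],"roll":0,"jaw":10}

```text
clock: 12.3
tool_pos: [0.534, 0.0197, 0.1641]
orientation: [179.9, -0.1, -106.0]
force: [-6.2, 2.8, -2.0]
opening: 0.0201
gripper_force: 30.0
```

```bash
python3 o.py
```

```text
tool_pos [0.534  0.0197 0.1641]
force [-6.2118  2.7733 -2.0466]
moment [ 0.9103  2.6345 -0.032 ]
```

The push is unexpectedly outward, so I'll look before going on.

```bash
cat > look.py <<'E'
from h import *
import sys
o=ctrl.get_obs(); P=o["tool_pos"]; q=[.57,.01,.082]
def crop(im,c,w,h,f):
    c0,r0=int(c[0]-w/2),int(c[1]-h/2); x=cv2.resize(im[r0:r0+h,c0:c0+w,::-1],(w*f,h*f),interpolation=cv2.INTER_CUBIC)
    x=np.clip(x*1.6,0,255).astype(np.uint8)
    for k in range(0,w,5): cv2.putText(x,str(c0+k),(k*f,8),0,.3,(0,0,255))
    for k in range(0,h,5): cv2.putText(x,str(r0+k),(0,k*f+4),0,.3,(0,200,0))
    return x
im=ctrl.snapshot("side"); im2=ctrl.snapshot("side"); im=(im.astype(float)+im2)/2
c=proj("side",q)[0]; t=ctrl.snapshot("top").astype(float)
cv2.imwrite(sys.argv[1],np.hstack([crop(im,c+[4,0],40,44,12),crop(t,proj("top",q)[0],26,44,12)]))
print(P,o["force"])
E
python3 look.py pics/c5.png
```

```text
[0.534  0.0197 0.1641] [-6.2118  2.7733 -2.0466]
```

View pics/c5.png

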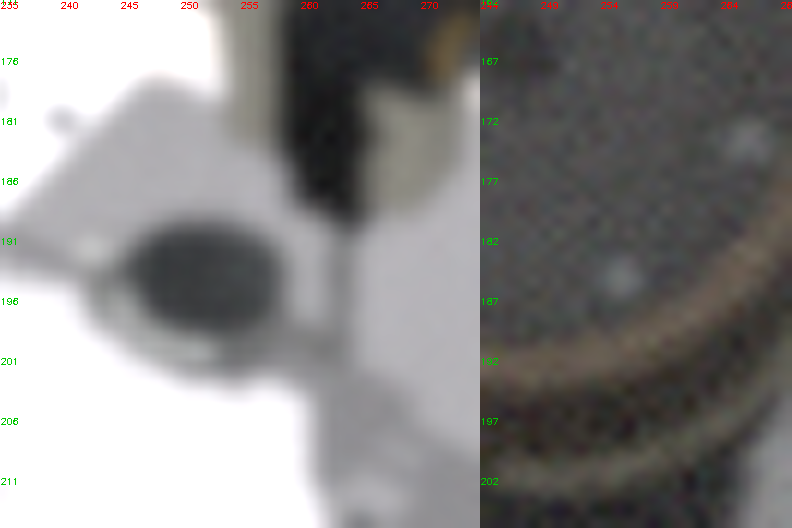

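```bash
python3 - <<'E'
from h import *
s=np.array([.5699,.013])
for a in range(90,211,10):
    d=np.array([np.cos(np.radians(a)),np.sin(np.radians(a))])
    print(a,proj("side",[[*(s+r*d),z] for r,z in((.0233,.0785),(.0208,.081),(.0195,.070),(.0195,.084))]).ravel())
E
python3 - <<'E'
import cv2,numpy as np
g=cv2.cvtColor(np.load("pics/side0.npy"),cv2.COLOR_RGB2GRAY)
x=np.clip((g[184:208,236:268].astype(float)-55)*2.4,0,255).astype(np.uint8)
x=cv2.resize(x,(768,576),interpolation=cv2.INTER_CUBIC); x=cv2.cvtColor(x,cv2.COLOR_GRAY2BGR)
for k in range(0,32,4): cv2.putText(x,str(236+k),(k*24+4,10),0,.4,(0,0,255))
for k in range(0,24,4): cv2.putText(x,str(184+k),(0,k*24+16),0,.4,(0,200,0))
cv2.imwrite("pics/c6.png",x)
E
```

```text
90 [248.9789 201.0694 249.2458 199.8588 249.4126 202.1502 249.3807 198.8215]
100 [250.3691 201.3005 250.487  200.0645 250.5665 202.3425 250.5458 199.014 ]
110 [251.7947 201.3503 251.7598 200.1088 251.7497 202.3839 251.7405 199.0556]
120 [253.2106 201.2173 253.0239 199.9904 252.9248 202.2732 252.9271 198.9448]
130 [254.5717 200.9057 254.2393 199.7132 254.0548 202.0139 254.0681 198.6852]
140 [255.8351 200.426  255.3679 199.2862 255.1042 201.6144 255.1277 198.2854]
150 [256.9612 199.794  256.3744 198.7233 256.0404 201.0879 256.073  197.7583]
160 [257.9154 199.0301 257.2278 198.0428 256.8346 200.4511 256.8749 197.121 ]
170 [258.6688 198.159  257.9025 197.2665 257.4628 199.7246 257.5091 196.3937]
180 [259.1994 197.2086 258.3785 196.4189 257.9064 198.9311 257.9569 195.5996]
190 [259.4926 196.2086 258.6425 195.5267 258.1531 198.0956 258.2059 194.7633]
200 [259.5412 195.19   258.688  194.6174 258.1966 197.2437 258.2496 193.9108]
210 [259.3457 194.1838 258.5151 193.7187 258.0367 196.4016 258.0881 193.0679]
```

View pics/c6.png

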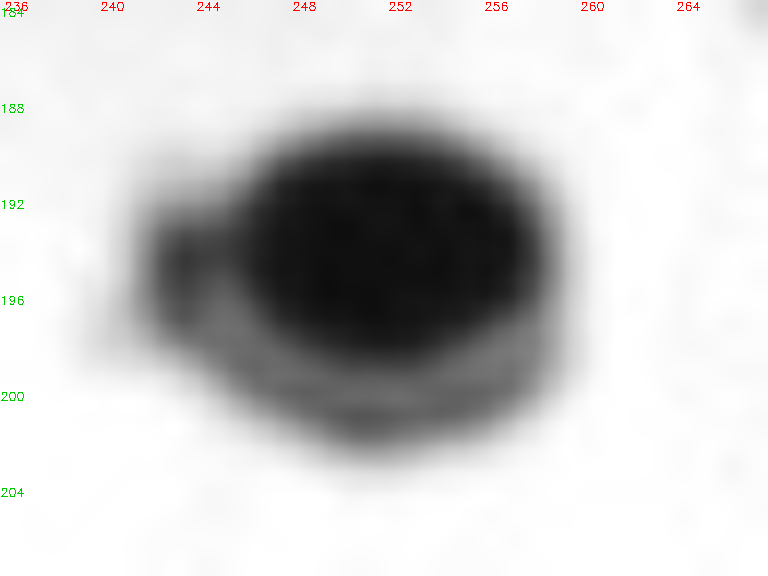

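apply_moves:
  targets:
    - {"travel":[0,0,1],"roll":0,"jaw":10}
    - {"travel":[0,0,1],"roll":0,"jaw":10}
    - {"travel":[0,0,0],"roll":0,"jaw":10}

```text
clock: 12.75
tool_pos: [0.535, 0.0198, 0.1623]
orientation: [180.0, -0.0, -106.0]
force: [-2.8, 0.7, -5.5]
opening: 0.02
gripper_force: 30.0
```

apply_moves:
  targets:
    - {"travel":[0,0,1],"roll":0,"jaw":10}
    - {"travel":[0,0,1],"roll":0,"jaw":10}
    - {"travel":[0,0,0],"roll":0,"jaw":10}

```text
clock: 13.05
tool_pos: [0.5362, 0.02, 0.161]
orientation: [-179.9, 0.0, -106.0]
force: [-0.6, 0.2, -0.3]
opening: 0.02
gripper_force: 30.0
```

```bash
python3 o.py
```

```text
tool_pos [0.5362 0.02   0.161 ]
force [-0.6281  0.2244 -0.2733]
moment [0.1207 0.1045 0.0078]
```

apply_moves:
  targets:
    - {"travel":[0,0,1],"roll":0,"jaw":10}
    - {"travel":[0,-0.5,0],"roll":0,"jaw":10}
    - {"travel":[0,0,0],"roll":0,"jaw":10}

```text
clock: 13.35
tool_pos: [0.5361, 0.0198, 0.1597]
orientation: [-180.0, 0.0, -106.0]
force: [0.0, -0.2, -0.6]
opening: 0.0199
gripper_force: 30.0
```

apply_moves:
  targets:
    - {"travel":[0,-0.6,0],"roll":0,"jaw":10}
    - {"travel":[0,0,0],"roll":0,"jaw":10}

```text
clock: 13.55
tool_pos: [0.5362, 0.0196, 0.1594]
orientation: [180.0, -0.0, -106.0]
force: [-0.4, 1.3, -0.9]
opening: 0.0199
gripper_force: 30.0
```

apply_moves:
  targets:
    - {"travel":[0,-0.6,0],"roll":0,"jaw":10}
    - {"travel":[0,0,0],"roll":0,"jaw":10}

```text
clock: 13.75
tool_pos: [0.5365, 0.0193, 0.1593]
orientation: [180.0, -0.0, -106.0]
force: [-2.2, -0.5, -0.8]
opening: 0.0197
gripper_force: 30.0
```

```bash
python3 o.py
```

```text
tool_pos [0.5365 0.0193 0.1593]
force [-2.2149 -0.5009 -0.7651]
moment [0.3632 0.9861 0.0189]
```

apply_moves:
  targets:
    - {"travel":[0,0.7,0],"roll":0,"jaw":10}
    - {"travel":[0,0,-1],"roll":0,"jaw":10}
    - {"travel":[0,0,-1],"roll":0,"jaw":10}
    - {"travel":[0,0,0],"roll":0,"jaw":10}

```text
clock: 14.15
tool_pos: [0.5363, 0.0196, 0.1615]
orientation: [-180.0, 0.0, -106.0]
force: [0.3, 0.4, -3.5]
opening: 0.0197
gripper_force: 30.0
```

apply_moves:
  targets:
    - {"travel":[0,0,-1],"roll":0,"jaw":10}
    - {"travel":[0,0,0],"roll":0,"jaw":10}

```text
clock: 14.35
tool_pos: [0.5361, 0.0196, 0.1623]
orientation: [180.0, -0.0, -106.0]
force: [0.2, 0.1, -4.4]
opening: 0.0199
gripper_force: 30.0
```

```bash
python3 o.py
```

```text
tool_pos [0.5361 0.0196 0.1623]
force [ 0.1637  0.0782 -4.3981]
moment [ 0.2664  0.0539 -0.0265]
```

Much better: the load is now purely vertical. Lifting on.

apply_moves:
  targets:
    - {"travel":[0,0,-1],"roll":0,"jaw":10}
    - {"travel":[0,0,0],"roll":0,"jaw":10}

```text
clock: 14.55
tool_pos: [0.536, 0.0195, 0.1633]
orientation: [180.0, -0.0, -106.0]
force: [-0.6, -0.4, -5.5]
opening: 0.0199
gripper_force: 30.0
```

apply_moves:
  targets:
    - {"travel":[0,0,-1],"roll":0,"jaw":10}
    - {"travel":[0,0,0],"roll":0,"jaw":10}

```text
clock: 14.75
tool_pos: [0.5364, 0.0196, 0.1648]
orientation: [-180.0, -0.0, -106.0]
force: [-0.3, 0.3, -4.0]
opening: 0.0199
gripper_force: 30.0
```

```bash
python3 o.py
```

```text
tool_pos [0.5364 0.0196 0.1648]
force [-0.2993  0.2815 -3.9653]
moment [ 0.0725  0.1173 -0.0447]
```

apply_moves:
  targets:
    - {"travel":[0,0.5,-1],"roll":0,"jaw":10}
    - {"travel":[0,0,0],"roll":0,"jaw":10}

```text
clock: 14.95
tool_pos: [0.5362, 0.0199, 0.166]
orientation: [-179.9, 0.0, -106.0]
force: [-0.9, -0.4, -1.5]
opening: 0.0199
gripper_force: 30.0
```

apply_moves:
  targets:
    - {"travel":[0,0.5,-1],"roll":0,"jaw":10}
    - {"travel":[0,0,0],"roll":0,"jaw":10}

```text
clock: 15.15
tool_pos: [0.5356, 0.02, 0.1669]
orientation: [-179.9, 0.0, -106.0]
force: [0.2, -0.2, -1.9]
opening: 0.0201
gripper_force: 30.0
```

```bash
python3 o.py
```

```text
tool_pos [0.5356 0.02   0.1669]
force [ 0.1864 -0.2375 -1.8571]
moment [ 0.0664 -0.0656 -0.0275]
```

apply_moves:
  targets:
    - {"travel":[0,0.5,-1],"roll":0,"jaw":10}
    - {"travel":[0,0,-1],"roll":0,"jaw":10}
    - {"travel":[0,0,0],"roll":0,"jaw":10}

```text
clock: 15.45
tool_pos: [0.535, 0.0201, 0.1688]
orientation: [-180.0, 0.0, -106.0]
force: [-0.0, 0.2, -1.4]
opening: 0.02
gripper_force: 30.0
```

apply_moves:
  targets:
    - {"travel":[0,0,-1],"roll":0,"jaw":10}
    - {"travel":[0,0,-1],"roll":0,"jaw":10}
    - {"travel":[0,0,0],"roll":0,"jaw":10}

```text
clock: 15.75
tool_pos: [0.5349, 0.02, 0.1707]
orientation: [-180.0, 0.0, -106.0]
force: [0.3, 0.8, -1.3]
opening: 0.0199
gripper_force: 30.0
```

```bash
python3 o.py; python3 look.py pics/c7.png
```

```text
tool_pos [0.5349 0.02   0.1707]
force [ 0.33    0.7747 -1.3306]
moment [ 0.0447 -0.0904 -0.0184]
[0.5349 0.02   0.1707] [ 0.33    0.7747 -1.3306]
```

View pics/c7.png

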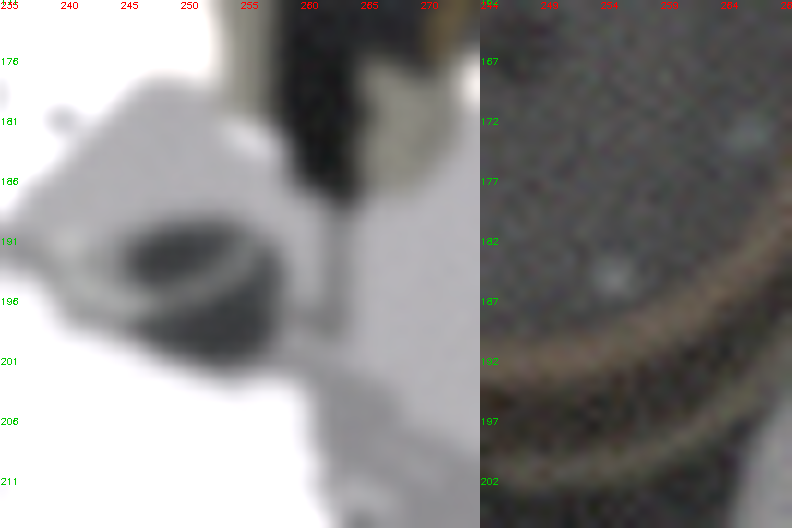

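The ring's left end now lies up on the spindle top, at about (255,191) in the side view, with the arc running back to the lug near (242,194). The toe, at about (258,197), is clear of it. I'll withdraw the pick and return it to the stand.

apply_moves:
  targets:
    - {"travel":[0,3,0],"roll":0,"jaw":10}
    - {"travel":[0,7,0],"roll":0,"jaw":10}
    - {"travel":[0,10,0],"roll":0,"jaw":10}
    - {"travel":[0,5,-5],"roll":0,"jaw":10}
    - {"travel":[0,0,-15],"roll":0,"jaw":10}
    - {"travel":[0,0,-15],"roll":0,"jaw":10}
    - {"travel":[0,0,-7.1],"roll":0,"jaw":10}
    - {"travel":[0,0,0],"roll":-4.3,"jaw":10}
    - {"travel":[0,0,0],"roll":-4.3,"jaw":10}

```text
clock: 16.8
tool_pos: [0.5105, 0.0271, 0.213]
orientation: [-180.0, 0.0, -97.2]
force: [-0.6, -0.5, -0.2]
opening: 0.0195
gripper_force: 30.0
```

apply_moves:
  targets:
    - {"travel":[-12,5.7,0],"roll":0,"jaw":10}
    - {"travel":[-26,12.4,0],"roll":0,"jaw":10}
    - {"travel":[-30,14.3,0],"roll":0,"jaw":10}
    - {"travel":[-30,14.3,0],"roll":0,"jaw":10}
    - {"travel":[-30,14.3,0],"roll":0,"jaw":10}
    - {"travel":[-30,14.3,0],"roll":0,"jaw":10}
    - {"travel":[-30,14.3,0],"roll":0,"jaw":10}
    - {"travel":[-30,14.3,0],"roll":0,"jaw":10}
    - {"travel":[-22,10.4,0],"roll":0,"jaw":10}
    - {"travel":[-10.5,4.8,0],"roll":0,"jaw":10}

```text
clock: 17.8
tool_pos: [0.4237, 0.2928, 0.2125]
orientation: [180.0, 0.0, -97.4]
force: [0.7, -0.2, -1.7]
opening: 0.0198
gripper_force: 30.0
```

apply_moves:
  targets:
    - {"travel":[0,0,0],"roll":0,"jaw":10}
    - {"travel":[0,0,0],"roll":0,"jaw":10}
    - {"travel":[0,0,0],"roll":0,"jaw":10}

```text
clock: 18.1
tool_pos: [0.4249, 0.2899, 0.2125]
orientation: [180.0, -0.0, -97.5]
force: [-1.4, -0.5, -1.4]
opening: 0.0197
gripper_force: 30.0
```

apply_moves:
  targets:
    - {"travel":[-0.6,0,8],"roll":0,"jaw":10}
    - {"travel":[0,0,12],"roll":0,"jaw":10}
    - {"travel":[0,0,10],"roll":0,"jaw":10}
    - {"travel":[0,0,8],"roll":0,"jaw":10}
    - {"travel":[0,0,4],"roll":0,"jaw":10}
    - {"travel":[0,0,4],"roll":0,"jaw":10}
    - {"travel":[0,0,0],"roll":0,"jaw":10}

```text
clock: 18.8
tool_pos: [0.4249, 0.2911, 0.1661]
orientation: [180.0, -0.0, -97.4]
force: [0.1, 0.5, -0.6]
opening: 0.0195
gripper_force: 30.0
```

apply_moves:
  targets:
    - {"travel":[0,0,5],"roll":0,"jaw":10}
    - {"travel":[0,0,5],"roll":0,"jaw":10}
    - {"travel":[0,0,5],"roll":0,"jaw":10}
    - {"travel":[0,0,0],"roll":0,"jaw":10}

```text
clock: 19.2
tool_pos: [0.4246, 0.2909, 0.1507]
orientation: [180.0, -0.1, -97.4]
force: [-0.7, -0.2, -1.4]
opening: 0.0196
gripper_force: 30.0
```

```bash
python3 o.py
```

```text
tool_pos [0.4246 0.2909 0.1507]
force [-0.6636 -0.1838 -1.3987]
moment [ 0.0758 -0.0313  0.0013]
```

apply_moves:
  targets:
    - {"travel":[0,0,8],"roll":0,"jaw":10}
    - {"travel":[0,0,8],"roll":0,"jaw":10}
    - {"travel":[0,0,8],"roll":0,"jaw":10}
    - {"travel":[0,0,6],"roll":0,"jaw":10}
    - {"travel":[0,0,1.5],"roll":0,"jaw":10}
    - {"travel":[0,0,0],"roll":0,"jaw":10}

```text
clock: 19.8
tool_pos: [0.4249, 0.2912, 0.1197]
orientation: [180.0, -0.0, -97.4]
force: [0.0, 0.9, -1.0]
opening: 0.02
gripper_force: 30.0
```

apply_moves:
  targets:
    - {"travel":[0,0,0.8],"roll":0,"jaw":10}
    - {"travel":[0,0,0],"roll":0,"jaw":10}

```text
clock: 20.0
tool_pos: [0.4251, 0.2914, 0.1195]
orientation: [-180.0, 0.0, -97.4]
force: [0.1, 0.0, -0.5]
opening: 0.0196
gripper_force: 30.0
```

```bash
python3 o.py
```

```text
tool_pos [0.4251 0.2914 0.1195]
force [ 0.0753  0.0154 -0.4535]
moment [ 0.1542 -0.0585  0.0101]
```

apply_moves:
  targets:
    - {"travel":[0,0,0.6],"roll":0,"jaw":10}
    - {"travel":[0,0,0],"roll":0,"jaw":10}

```text
clock: 20.2
tool_pos: [0.425, 0.2913, 0.1188]
orientation: [-180.0, 0.0, -97.4]
force: [-0.2, 0.5, -1.2]
opening: 0.02
gripper_force: 30.0
```

apply_moves:
  targets:
    - {"travel":[0,0,0.6],"roll":0,"jaw":10}
    - {"travel":[0,0,0],"roll":0,"jaw":10}

```text
clock: 20.4
tool_pos: [0.4249, 0.2913, 0.118]
orientation: [180.0, 0.0, -97.4]
force: [-0.1, -0.3, -0.6]
opening: 0.0199
gripper_force: 30.0
```

apply_moves:
  targets:
    - {"travel":[0,0,0.4],"roll":0,"jaw":10}
    - {"travel":[0,0,0],"roll":0,"jaw":24}
    - {"travel":[0,0,0],"roll":0,"jaw":40}
    - {"travel":[0,0,0],"roll":0,"jaw":50}
    - {"travel":[0,0,0],"roll":0,"jaw":50}
    - {"travel":[0,0,-10],"roll":0,"jaw":50}
    - {"travel":[0,0,-20],"roll":0,"jaw":50}
    - {"travel":[0,0,-30],"roll":0,"jaw":50}
    - {"travel":[0,0,-30],"roll":0,"jaw":50}
    - {"travel":[0,0,-5],"roll":0,"jaw":50}

```text
clock: 21.4
tool_pos: [0.4264, 0.2926, 0.2172]
orientation: [-179.8, 0.3, -97.4]
force: [-0.6, 0.9, -0.3]
opening: 0.0499
gripper_force: 0.0
```

```bash
python3 - <<'E'
from h import *
s=np.mean([ctrl.snapshot("side") for _ in range(3)],0);t=np.mean([ctrl.snapshot("top") for _ in range(3)],0)
np.save("pics/s9.npy",s);np.save("pics/t9.npy",t)
def crop(im,c,w,h,f,g=1.5):
    c0,r0=int(c[0]-w/2),int(c[1]-h/2); x=cv2.resize(im[r0:r0+h,c0:c0+w,::-1],(w*f,h*f),interpolation=cv2.INTER_CUBIC)
    x=np.clip(x*g,0,255).astype(np.uint8)
    for k in range(0,w,5): cv2.putText(x,str(c0+k),(k*f,8),0,.3,(0,0,255))
    for k in range(0,h,5): cv2.putText(x,str(r0+k),(0,k*f+4),0,.3,(0,200,0))
    return x
q=[.572,.011,.085]
a=np.hstack([crop(s,proj("side",q)[0],40,30,12),crop(t,proj("top",q)[0],26,30,12,2)])
b=np.hstack([crop(s,proj("side",[.43,.289,.1])[0],40,20,12),crop(t,proj("top",[.43,.289,.1])[0],26,20,12,2)])
cv2.imwrite("pics/c8.png",np.vstack([a,b]))
E
```

```text
(no output)
```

View pics/c8.png

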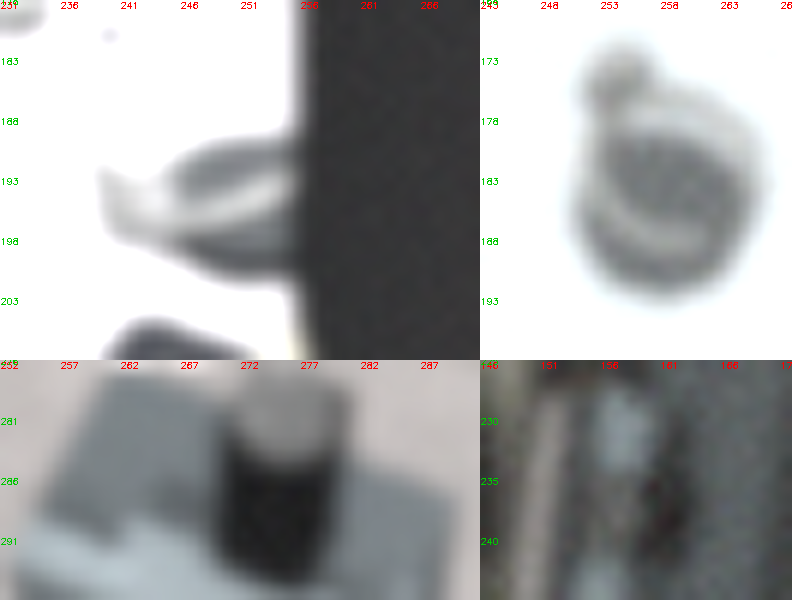

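The pick hangs in its stand again. The ring lies over the spindle top: in the top view the lug is at about (254,175.5), the left end at (260.5,188.5) on the spindle top, and the right arm passes (264,181). In the side view the left arm runs (243,196)→(254.5,193). I'll fit the ring's pose numerically.

```bash
python3 - <<'E'
from h import *
from scipy.optimize import least_squares
g=cv2.cvtColor(np.load("pics/t9.npy").astype(np.uint8),cv2.COLOR_RGB2GRAY)
print(g[170:198,248:270])
L=[(252.7,182),(254.2,186),(257,188.2),(260.3,188.5)];R=[(256,177.7),(260,178.6),(263.5,181.2)]
off=np.array([.57,.010])-ray("top",257.54,185.12,.08); print("off",off)
W=np.array([ray("top",*p,.0865) for p in L+R])+off
print((W-[.57,.010])*1e3)
f=lambda c:np.hypot(*(W-c).T)-.0208
r=least_squares(f,[.574,.01]);print("centre",r.x,f(r.x)*1e3)
lug=ray("top",254.2,175.4,.100)+off;print("lug",lug,np.hypot(*(lug-r.x)),np.degrees(np.arctan2(*(lug-r.x)[::-1])))
E
```

```text
[[134 132 133 131 132 128 127 127 127 130 132 133 133 133 132 133 133 132
  133 134 131 133]
 [133 133 133 130 126 122 117 118 121 127 133 132 133 133 133 132 132 131
  132 132 132 134]
 [132 133 132 127 119 111 104 103 109 118 128 132 131 133 134 133 133 134
  132 130 133 133]
 [134 131 130 121 110  98  95  93  94 109 124 130 132 132 130 132 132 133
  133 132 132 133]
 [132 133 127 113  97  89  83  82  86 102 115 122 126 128 131 130 133 133
  131 134 133 132]
 [133 131 124 109  88  80  76  78  86  96 105 108 114 117 123 127 131 131
  134 132 133 132]
 [133 131 124 109  92  78  78  86  92  96  99 102 103 108 112 121 128 130
  132 134 132 134]
 [132 131 127 117  97  84  83  92 101 104 103 104 105 105 106 111 117 126
  129 132 131 134]
 [133 131 128 119 101  86  84  89  95  96  97  99 104 105 105 106 109 118
  125 131 132 133]
 [132 131 127 115  98  81  74  76  77  76  80  83  89  96 101 106 107 110
  120 128 133 133]
 [133 131 127 113  94  76  67  64  68  63  67  68  70  78  89  98 101 106
  116 126 133 134]
 [132 130 124 110  91  74  65  62  61  60  63  61  61  66  75  86  95 101
  1
[... 1112 characters left out ...]

  133 134 133 132]
 [132 131 132 131 134 131 132 130 130 129 129 130 131 131 131 133 132 132
  133 132 132 133]
 [133 133 132 132 134 131 133 131 133 134 134 134 132 133 133 132 132 133
  131 131 133 131]
 [132 131 131 133 133 133 133 132 132 133 132 132 133 134 133 133 133 133
  132 132 133 134]
 [132 132 132 131 133 133 133 133 132 132 131 131 133 133 133 133 134 133
  131 132 132 132]]
off [0.0015 0.0009]
[[  8.5199  13.6888]
 [ -3.2314   9.5774]
 [ -9.8101   1.627 ]
 [-10.8948  -7.8666]
 [ 20.8621   3.9129]
 [ 17.9692  -7.5978]
 [ 10.1494 -17.548 ]]
centre [0.5743 0.005 ] [-1.6269 -4.3509 -5.1619 -5.299  -2.0187 -6.9331 -6.9954]
lug [0.5956 0.0187] 0.025243556088523834 32.83847933940949
```

apply_moves:
  targets:
    - {"travel":[0,0,0],"roll":8.22,"jaw":40}
    - {"travel":[0,0,0],"roll":8.23,"jaw":40}
    - {"travel":[0,0,0],"roll":8.23,"jaw":40}
    - {"travel":[0,0,0],"roll":8.23,"jaw":40}
    - {"travel":[0,0,0],"roll":8.23,"jaw":40}
    - {"travel":[0,0,0],"roll":8.23,"jaw":40}
    - {"travel":[0,0,0],"roll":8.23,"jaw":40}

```text
clock: 22.4
tool_pos: [0.4247, 0.2909, 0.2115]
orientation: [-179.9, -0.1, -155.3]
force: [0.5, 0.4, 0.1]
opening: 0.0399
gripper_force: 0.0
```

apply_moves:
  targets:
    - {"travel":[-2.2,-16,0],"roll":0,"jaw":40}
    - {"travel":[-4,-31,0],"roll":0,"jaw":40}
    - {"travel":[-5,-36,0],"roll":0,"jaw":40}
    - {"travel":[-5,-36,0],"roll":0,"jaw":40}
    - {"travel":[-5,-36,0],"roll":0,"jaw":40}
    - {"travel":[-5,-36,5],"roll":0,"jaw":40}
    - {"travel":[-5,-36,10],"roll":0,"jaw":40}
    - {"travel":[-5,-36,15],"roll":0,"jaw":40}
    - {"travel":[-4,-36,20],"roll":0,"jaw":40}
    - {"travel":[-3,-20.3,15],"roll":0,"jaw":40}

```text
clock: 23.4
tool_pos: [0.5991, 0.0177, 0.1451]
orientation: [180.0, -0.2, -155.1]
force: [0.0, 1.0, -0.2]
opening: 0.0404
gripper_force: 0.0
```

apply_moves:
  targets:
    - {"travel":[0,0,0],"roll":0,"jaw":40}
    - {"travel":[0,0,0],"roll":0,"jaw":40}
    - {"travel":[0,0,0],"roll":0,"jaw":40}

```text
clock: 23.7
tool_pos: [0.5989, 0.0206, 0.1477]
orientation: [-180.0, -0.0, -155.0]
force: [0.6, -0.2, 0.3]
opening: 0.0403
gripper_force: 0.0
```

apply_moves:
  targets:
    - {"travel":[0,0,10],"roll":0,"jaw":40}
    - {"travel":[0,0,10],"roll":0,"jaw":40}
    - {"travel":[0,0,8],"roll":0,"jaw":40}
    - {"travel":[0,0,4],"roll":0,"jaw":40}
    - {"travel":[0,0,3],"roll":0,"jaw":40}
    - {"travel":[0,0,0],"roll":0,"jaw":40}

```text
clock: 24.3
tool_pos: [0.5989, 0.0201, 0.1122]
orientation: [180.0, -0.0, -155.0]
force: [1.0, -1.1, 0.5]
opening: 0.0404
gripper_force: 0.0
```

apply_moves:
  targets:
    - {"travel":[0,0,3],"roll":0,"jaw":40}
    - {"travel":[0,0,2.5],"roll":0,"jaw":40}
    - {"travel":[0,0,0],"roll":0,"jaw":40}

```text
clock: 24.6
tool_pos: [0.5989, 0.02, 0.1069]
orientation: [180.0, -0.0, -155.0]
force: [-0.9, -0.3, 0.6]
opening: 0.0401
gripper_force: 0.0
```

```bash
python3 o.py
```

```text
tool_pos [0.5989 0.02   0.1069]
force [-0.9051 -0.2853  0.6212]
moment [ 0.0487 -0.144  -0.0319]
```

apply_moves:
  targets:
    - {"travel":[0,0,0],"roll":0,"jaw":28}
    - {"travel":[0,0,0],"roll":0,"jaw":20}
    - {"travel":[0,0,0],"roll":0,"jaw":17}
    - {"travel":[0,0,0],"roll":0,"jaw":17}

```text
clock: 25.0
tool_pos: [0.5992, 0.0202, 0.1074]
orientation: [-180.0, 0.0, -155.0]
force: [-0.2, -0.1, 0.4]
opening: 0.0178
gripper_force: 0.1
```

apply_moves:
  targets:
    - {"travel":[0,0,0],"roll":0,"jaw":14}
    - {"travel":[0,0,0],"roll":0,"jaw":11}
    - {"travel":[0,0,0],"roll":0,"jaw":8}
    - {"travel":[0,0,0],"roll":0,"jaw":6}
    - {"travel":[0,0,0],"roll":0,"jaw":6}

```text
clock: 25.5
tool_pos: [0.5991, 0.0201, 0.1072]
orientation: [-180.0, -0.0, -155.0]
force: [-0.0, 0.7, 0.9]
opening: 0.0064
gripper_force: 25.5
```

```bash
python3 o.py
```

```text
tool_pos [0.5991 0.0201 0.1072]
force [-0.0371  0.6906  0.8707]
moment [ 0.0354 -0.1702  0.0175]
```

apply_moves:
  targets:
    - {"travel":[0,0,0],"roll":0,"jaw":3}
    - {"travel":[0,0,0],"roll":0,"jaw":3}
    - {"travel":[0,0,0],"roll":0,"jaw":3}

```text
clock: 25.8
tool_pos: [0.599, 0.0201, 0.1072]
orientation: [-180.0, -0.0, -155.0]
force: [0.2, -0.7, 0.9]
opening: 0.0065
gripper_force: 28.8
```

```bash
python3 - <<'E'
from h import *
s=np.mean([ctrl.snapshot("side") for _ in range(3)],0);np.save("pics/s10.npy",s)
g=cv2.cvtColor(s.astype(np.uint8),cv2.COLOR_RGB2GRAY)
print("side rows180-205 cols 230-266"); print("\n".join(" ".join("%3d"%v for v in r) for r in g[180:206,230:266]))
P=ctrl.get_obs()["tool_pos"]; print(P)
for z in(.085,.095): print(proj("side",[[*P[:2],z]]))
E
```

```text
side rows180-205 cols 230-266
 44  43  36  32  32  35  35  30  26  24  25  25  27  26  27  26  26  27  30  31  30  34  43  49  49  59  82 105 112 113 113 115 115 116 116 116
 59  59  50  39  33  34  33  28  24  26  26  26  26  26  26  25  26  27  26  28  29  33  41  48  49  58  79  99 109 112 113 113 114 115 115 115
 73  73  61  42  33  33  33  29  28  27  27  28  28  28  29  26  29  28  30  31  30  33  35  41  44  51  68  87 100 109 112 113 114 114 115 115
 72  70  58  42  33  31  30  30  30  28  27  29  29  30  30  29  29  30  31  30  31  29  32  32  35  37  49  66  86 101 110 113 114 116 115 114
 62  57  48  36  32  32  30  31  32  30  30  29  31  32  30  31  30  29  30  31  31  31  30  32  32  31  35  48  70  94 108 114 114 115 116 114
 48  45  40  32  30  29  32  29  31  28  29  30  32  31  30  31  30  32  32  29  30  31  31  31  32  33  34  42  64  89 106 113 114 116 115 114
 44  38  33  32  29  31  32  31  29  31  30  30  31  30  30  31  31  31  30  31  29  31  31  31  35  35  35  38  58  86 106 113 115 115 116 114
 43  38  35  34  31  31  30  31  30  31  31  29  31  32  30  3
[... 2040 characters left out ...]
7  69  72  80  87  98 107 113 115 115 116 116 115 114 115
151 132 107  94  91  92  92  91  91  91  92  91  91  91  90  90  90  92  93  93  91  91  93  98 103 106 110 113 115 114 116 117 116 115 114 115
159 140 116 102  96  93  92  92  91  92  93  91  92  90  89  90  91  96 104 107 108 108 109 112 113 113 114 114 115 115 116 117 117 116 115 115
163 149 134 123 112  99  93  92  91  91  91  91  91  90  90  90  91  97 105 112 114 114 114 115 115 115 114 115 115 116 117 116 116 117 115 116
166 161 155 147 130 106  94  91  92  91  91  91  91  91  90  90  91  95 104 111 114 115 115 116 115 115 115 115 115 115 116 116 117 116 116 115
[0.599  0.0202 0.1072]
[[241.0884 193.3497]]
[[241.0081 190.9254]]
```

apply_moves:
  targets:
    - {"travel":[-1,0,0],"roll":0,"jaw":3}
    - {"travel":[-1,0,0],"roll":0,"jaw":3}
    - {"travel":[0,0,0],"roll":0,"jaw":3}

```text
clock: 26.25
tool_pos: [0.601, 0.0211, 0.1071]
orientation: [180.0, -0.0, -155.0]
force: [0.2, 0.6, 0.1]
opening: 0.0058
gripper_force: 28.8
```

```bash
python3 - <<'E'
from h import *
o=ctrl.get_obs();print(o["tool_pos"],o["force"],o["moment"],o["opening"],o["gripper_force"])
E
```

```text
[0.601  0.0211 0.1071] [0.1593 0.557  0.0538] [ 0.0597 -0.1592  0.0152] 0.0058402543514167755 28.838653536513448
```

apply_moves:
  targets:
    - {"travel":[0,0,0],"roll":0,"jaw":15}
    - {"travel":[0,0,0],"roll":0,"jaw":25}
    - {"travel":[0,0,0],"roll":0,"jaw":35}
    - {"travel":[0,0,-10],"roll":0,"jaw":35}
    - {"travel":[0,0,-20],"roll":0,"jaw":35}
    - {"travel":[0,-10,-20],"roll":0,"jaw":35}
    - {"travel":[0,-35,0],"roll":0,"jaw":35}
    - {"travel":[0,-40,0],"roll":0,"jaw":35}
    - {"travel":[0,-40,0],"roll":0,"jaw":35}
    - {"travel":[0,-35,0],"roll":0,"jaw":35}

```text
clock: 27.25
tool_pos: [0.6693, -0.1257, 0.1583]
orientation: [-180.0, 0.1, -155.0]
force: [-0.1, 0.6, 0.7]
opening: 0.0348
gripper_force: 0.0
```

apply_moves:
  targets:
    - {"travel":[0,0,0],"roll":0,"jaw":35}
    - {"travel":[0,0,0],"roll":0,"jaw":35}

```text
clock: 27.45
tool_pos: [0.6684, -0.125, 0.1573]
orientation: [180.0, -0.0, -155.1]
force: [0.6, 0.9, -0.5]
opening: 0.0348
gripper_force: 0.0
```

```bash
python3 - <<'E'
from h import *
for n,(r0,r1,c0,c1) in (("side",(186,206,234,264)),("top",(168,196,246,272))):
    s=np.mean([ctrl.snapshot(n) for _ in range(5)],0);np.save(f"pics/{n}11.npy",s)
    g=cv2.cvtColor(s.astype(np.uint8),cv2.COLOR_RGB2GRAY)
    print(n,r0,c0); print("\n".join("%d: "%(r0+i)+" ".join("%3d"%v for v in r) for i,r in enumerate(g[r0:r1,c0:c1])))
print(ctrl.get_obs()["tool_pos"])
E
```

```text
side 186 234
186:  98  96  95  92  90  92  96 102 104 103 103 103 104 105 105 106 106 106 105 106 106 107 108 109 107 107 107 108 109 109
187:  93  92  94  93  93  94  98 103 104 102  98 100 102 104 105 105 104 103 103 103 104 106 107 108 108 107 107 108 108 109
188:  91  96  99 101 101 101 104 105 104 101  95  94  98 100 100  97  95  93  92  94  98 102 106 107 108 107 108 109 109 109
189:  94 100 105 106 106 106 105 106 106 102  96  91  89  89  85  79  75  72  72  75  81  89  97 103 105 107 108 109 109 109
190:  98 103 105 106 107 107 107 107 107 104  95  86  77  69  62  57  55  52  51  55  59  68  79  91 100 106 108 109 109 109
191:  95  99 102 106 106 107 107 107 107 104  94  78  64  54  48  46  45  45  46  46  47  52  59  73  90 102 107 108 109 109
192:  90  94  97 102 105 107 107 106 106 102  90  71  54  47  45  44  45  45  44  44  45  45  49  60  80  98 106 109 110 110
193:  83  86  90  97 104 106 105 105 101  96  84  66  51  46  44  45  45  45  45  44  44  45  45  54  73  93 105 108 110 109
194:  75  77  82  91  99 103 102  99  95  90  79  63  50  45  44  43  44  44  44  44  4
[... 3802 characters left out ...]
  92  92  93  92  94
190:  44  44  42  39  38  37  36  33  31  34  36  39  36  35  39  50  63  77  88  91  94  93  92  93  92  92
191:  46  44  41  40  39  36  37  35  33  34  42  43  42  40  48  63  75  85  92  93  92  92  93  94  91  95
192:  44  45  44  42  39  39  36  33  36  44  55  60  57  51  55  71  85  90  93  94  94  93  93  94  93  94
193:  45  43  42  42  38  37  37  34  35  50  64  74  73  62  61  73  88  92  94  93  94  95  95  94  94  95
194:  45  45  43  42  39  39  38  35  37  49  70  83  81  69  60  71  86  93  94  92  93  95  94  95  92  94
195:  46  46  43  44  40  39  37  35  34  49  69  84  84  69  57  66  82  90  95  93  93  94  93  95  95  95
[ 0.6685 -0.1236  0.1573]
```

```bash
python3 - <<'E'
from h import *
g=cv2.cvtColor(np.load("pics/side11.npy").astype(np.uint8),cv2.COLOR_RGB2GRAY)
print("cols 208.."); print("\n".join("%d: "%(170+i)+" ".join("%3d"%v for v in r) for i,r in enumerate(g[170:218,208:246])))
E
```

```text
cols 208..
170: 159 153 152 152 150 149 149 149 150 151 151 151 151 152 153 156 157 155 154 156 157 153 137 118 107 105 105 106 107 107 107 107 106 107 106 108 108 108
171: 158 153 153 151 151 150 149 150 150 150 151 151 152 151 152 155 154 153 152 153 153 149 138 122 110 105 105 105 106 107 105 106 107 108 107 108 108 107
172: 154 152 152 151 150 150 150 151 151 150 151 151 150 150 150 152 152 152 152 152 151 148 139 124 111 106 106 105 105 105 106 107 107 107 107 107 107 107
173: 150 150 151 151 151 151 151 152 152 151 151 150 149 149 149 150 151 152 152 152 150 145 135 119 108 105 105 105 105 106 106 107 107 107 107 106 106 106
174: 149 148 148 150 150 151 151 152 152 151 150 150 149 149 150 150 151 152 151 149 144 136 122 109 101 100 102 104 105 105 106 106 106 106 107 106 106 107
175: 148 148 147 148 150 151 151 152 151 151 150 149 149 150 151 152 153 152 150 144 133 117 103  93  89  91  95 100 104 106 106 105 105 104 104 104 104 105
176: 150 149 148 149 150 151 151 152 152 150 150 149 149 149 151 153 156 156 150 139 119  99  85  80  78  80  85  95 103 105 105 104 104 103 103 10
[... 5746 characters left out ...]
 143 155 158 156 153 157 165 172 175 177 178 178 179 179 179 179 179 180
214: 174 174 174 173 172 165 148 125 111 116 134 149 154 154 154 149 146 144 144 146 151 155 156 156 158 159 163 165 167 170 172 173 175 176 177 177 177 180
215: 173 174 173 173 170 162 141 117 108 119 138 149 152 152 152 152 152 153 153 154 154 155 155 156 157 157 159 159 160 162 162 164 166 169 171 172 174 177
216: 171 171 171 171 169 159 138 117 107 117 131 138 141 142 142 144 146 148 150 151 151 152 152 153 154 154 155 156 156 158 157 158 159 160 161 163 165 169
217: 169 169 170 171 169 162 144 121 112 113 119 121 122 122 122 125 128 132 135 136 138 139 141 143 144 145 147 150 151 152 153 154 154 155 154 155 157 161
```

apply_moves:
  targets:
    - {"travel":[5,-15,-10],"roll":0,"jaw":35}
    - {"travel":[8,-30,-10],"roll":0,"jaw":35}
    - {"travel":[8,-40,-10],"roll":0,"jaw":35}
    - {"travel":[8,-40,-10],"roll":0,"jaw":35}
    - {"travel":[8,-40,0],"roll":0,"jaw":35}
    - {"travel":[8,-30,0],"roll":0,"jaw":35}
    - {"travel":[5,-15,0],"roll":0,"jaw":35}

```text
clock: 28.65
tool_pos: [0.7116, -0.3392, 0.1971]
orientation: [-180.0, -0.0, -155.1]
force: [0.4, 0.2, 0.0]
opening: 0.035
gripper_force: 0.0
```

```bash
python3 - <<'E'
from h import *
for n,(r0,r1,c0,c1) in (("side",(180,204,226,264)),("top",(162,196,246,272))):
    s=np.mean([ctrl.snapshot(n) for _ in range(5)],0);np.save(f"pics/{n}12.npy",s)
    g=cv2.cvtColor(s.astype(np.uint8),cv2.COLOR_RGB2GRAY)
    print(n,r0,c0); print("\n".join("%d: "%(r0+i)+" ".join("%3d"%v for v in r) for i,r in enumerate(g[r0:r1,c0:c1])))
print(ctrl.get_obs()["tool_pos"])
for l,n,u,v,z in (("lug","side",235,194.5,.082),("ringc","side",239,191.5,.0725)): print(l,ray(n,u,v,z))
E
```

```text
side 180 226
180: 160 153 150 141 124 111 107 110 124 139 150 149 138 121 117 132 147 154 155 157 162 166 169 172 174 177 177 177 178 178 179 179 180 180 179 179 179 180
181: 157 152 152 149 140 133 131 135 142 149 152 150 138 122 118 133 148 153 155 156 157 159 162 166 170 173 175 176 177 178 178 180 180 180 179 180 180 182
182: 154 153 154 153 151 149 149 150 153 154 155 153 147 140 139 145 152 155 155 154 154 155 155 159 162 165 169 172 175 177 179 180 180 179 179 180 181 182
183: 153 153 155 154 154 154 154 155 155 155 154 153 152 150 151 153 154 155 155 155 154 153 154 155 157 159 162 165 170 174 177 180 180 179 179 180 181 183
184: 153 154 156 155 155 155 156 155 155 154 152 149 148 149 151 153 154 155 155 155 154 154 154 155 155 156 157 158 162 167 172 175 177 178 179 180 182 183
185: 155 156 156 156 156 156 156 154 152 149 145 140 139 142 146 151 154 155 155 155 154 154 155 155 156 156 155 156 158 160 164 166 170 173 177 179 182 183
186: 157 157 156 156 155 155 152 148 144 139 135 134 135 135 140 148 153 153 153 152 154 154 155 156 157 156 155 155 156 158 160 160 163 165 170 
[... 5766 characters left out ...]
161 153 135 109  88  78  72  72  71  73  74  78  95 119 141 155 159 161 159 160 159 159
191: 164 165 164 164 164 159 149 132 113  98  89  84  82  87  93 104 120 140 151 159 161 160 161 160 159 161
192: 165 164 163 164 164 163 160 150 139 130 121 116 112 115 126 135 144 153 159 160 160 161 160 161 161 162
193: 165 164 164 164 165 163 163 159 158 154 149 143 141 145 151 154 156 161 162 164 161 163 162 163 162 163
194: 165 164 164 164 164 164 164 162 162 161 161 157 158 159 160 163 162 163 162 162 162 164 162 162 162 163
195: 166 165 164 165 164 165 164 162 164 163 163 164 163 163 164 165 165 164 162 163 164 161 161 162 161 162
[ 0.7121 -0.3345  0.1977]
lug [0.6153 0.0271]
ringc [0.6115 0.0036]
```

The numeric views show the ring off the spindle, lying flat on the platform just behind it. It has been turned: the lug now points to about +y and the gap to −y. I'll compute its pose.

```bash
python3 - <<'E'
from h import *
from scipy.optimize import least_squares
off=np.array([.57,.010])-ray("top",257.54,185.12,.08)
W=np.array([(255,168),(256.5,166.3),(259,164.7),(262.5,165),(265,166),(266.8,168.2),(266,174.6),(264,176.6),(261.5,177.3),(257,176.6),(255,175)])
X=np.array([ray("top",*p,.0725) for p in W])+off
r=least_squares(lambda p:np.hypot(*(X-p[:2]).T)-p[2],[.61,.004,.0208]);print("C,R",r.x,r.fun*1e3)
r2=least_squares(lambda p:np.hypot(*(X-p[:2]).T)-.0208,[.61,.004]);c=r2.x;print("C",c)
for z in(.0725,.08,.089):
    l=ray("top",252.9,170.0,z)+off;d=l-c;print("lug top",z,l,np.hypot(*d),np.degrees(np.arctan2(d[1],d[0])))
offs=np.array([.57,.010])-ray("side",251.47,194.09,.084)
for z in(.08,.085): print("lug side",ray("side",235,194.8,z)+offs)
g=ray("top",267.6,172,.0725)+off-c;print("gap dir",np.degrees(np.arctan2(g[1],g[0])))
print("nuts",ray("side",225,211,.077)+offs,ray("side",231.5,178,.077)+offs)
E
```

```text
C,R [0.6124 0.0002 0.0193] [-0.3701 -0.5938  0.2627 -0.4538  0.4472  0.6588 -0.4003 -0.1386 -0.6217
  0.276   0.9336]
C [0.6122 0.0003]
lug top 0.0725 [0.6161 0.0228] 0.02287201323561156 80.41606600183549
lug top 0.08 [0.6148 0.0226] 0.022491542527020687 83.58771456492339
lug top 0.089 [0.6132 0.0224] 0.02212918215317344 87.52253526686619
lug side [0.6156 0.0235]
lug side [0.6138 0.028 ]
gap dir -98.6828185318508
nuts [0.6222 0.088 ] [ 0.6505 -0.0423]
```

apply_moves:
  targets:
    - {"travel":[0,0,0],"roll":8.1,"jaw":30}
    - {"travel":[0,0,0],"roll":8.1,"jaw":30}
    - {"travel":[0,0,0],"roll":8.1,"jaw":30}
    - {"travel":[0,0,0],"roll":8.1,"jaw":30}
    - {"travel":[0,0,0],"roll":0,"jaw":30}
    - {"travel":[0,0,0],"roll":0,"jaw":30}

```text
clock: 29.75
tool_pos: [0.712, -0.3351, 0.1974]
orientation: [-180.0, 0.0, 172.9]
force: [0.0, -0.9, -0.2]
opening: 0.0303
gripper_force: 0.0
```

apply_moves:
  targets:
    - {"travel":[8,20,0],"roll":0,"jaw":30}
    - {"travel":[14,34,0],"roll":0,"jaw":30}
    - {"travel":[16,38,0],"roll":0,"jaw":30}
    - {"travel":[16,38,5],"roll":0,"jaw":30}
    - {"travel":[16,38,7],"roll":0,"jaw":30}
    - {"travel":[16,38,7],"roll":0,"jaw":30}
    - {"travel":[16,38,7],"roll":0,"jaw":30}
    - {"travel":[16,38,7],"roll":0,"jaw":30}
    - {"travel":[16,38,7],"roll":0,"jaw":30}
    - {"travel":[8.5,23.9,7],"roll":0,"jaw":30}

```text
clock: 30.75
tool_pos: [0.6141, 0.0265, 0.1505]
orientation: [180.0, 0.0, 172.9]
force: [-0.0, -1.2, 0.6]
opening: 0.0297
gripper_force: 0.0
```

apply_moves:
  targets:
    - {"travel":[0,0,0],"roll":0,"jaw":30}
    - {"travel":[0,0,0],"roll":0,"jaw":30}
    - {"travel":[0,0,0],"roll":0,"jaw":30}

```text
clock: 31.05
tool_pos: [0.6152, 0.0236, 0.1505]
orientation: [180.0, 0.0, 172.7]
force: [0.1, 0.2, 0.3]
opening: 0.0301
gripper_force: 0.0
```

apply_moves:
  targets:
    - {"travel":[0,0,10],"roll":0,"jaw":30}
    - {"travel":[0,0,12],"roll":0,"jaw":30}
    - {"travel":[0,0,10],"roll":0,"jaw":30}
    - {"travel":[0,0,6],"roll":0,"jaw":30}
    - {"travel":[0,0,4],"roll":0,"jaw":30}
    - {"travel":[0,0,0],"roll":0,"jaw":30}

```text
clock: 31.65
tool_pos: [0.6146, 0.0237, 0.1073]
orientation: [-180.0, -0.1, 172.6]
force: [-0.4, -0.3, 0.2]
opening: 0.0298
gripper_force: 0.0
```

apply_moves:
  targets:
    - {"travel":[0,0,3],"roll":0,"jaw":30}
    - {"travel":[0,0,3],"roll":0,"jaw":30}
    - {"travel":[0,0,1],"roll":0,"jaw":30}
    - {"travel":[0,0,0],"roll":0,"jaw":30}

```text
clock: 32.05
tool_pos: [0.6149, 0.0239, 0.1011]
orientation: [-180.0, -0.0, 172.6]
force: [0.4, 0.9, -0.8]
opening: 0.03
gripper_force: 0.0
```

apply_moves:
  targets:
    - {"travel":[0,0,0],"roll":0,"jaw":22}
    - {"travel":[0,0,0],"roll":0,"jaw":16}
    - {"travel":[0,0,0],"roll":0,"jaw":12}
    - {"travel":[0,0,0],"roll":0,"jaw":8}
    - {"travel":[0,0,0],"roll":0,"jaw":4}
    - {"travel":[0,0,0],"roll":0,"jaw":2}
    - {"travel":[0,0,0],"roll":0,"jaw":2}

```text
clock: 32.75
tool_pos: [0.6149, 0.0239, 0.1012]
orientation: [180.0, 0.0, 172.6]
force: [-0.1, 0.5, 0.5]
opening: 0.0075
gripper_force: 30.0
```

apply_moves:
  targets:
    - {"travel":[0,0,-3],"roll":0,"jaw":2}
    - {"travel":[0,0,-5],"roll":0,"jaw":2}
    - {"travel":[0,0,-10],"roll":0,"jaw":2}
    - {"travel":[0,0,-15],"roll":0,"jaw":2}
    - {"travel":[0,0,-20],"roll":0,"jaw":2}
    - {"travel":[0,0,-20],"roll":0,"jaw":2}
    - {"travel":[0,0,-5],"roll":0,"jaw":2}
    - {"travel":[0,0,0],"roll":0,"jaw":2}

```text
clock: 33.55
tool_pos: [0.6154, 0.0241, 0.1806]
orientation: [179.9, 0.1, 172.6]
force: [1.1, -0.3, -1.2]
opening: 0.0072
gripper_force: 30.0
```

```bash
python3 - <<'E'
from h import *
o=ctrl.get_obs();print(o["tool_pos"],o["force"],o["opening"],o["gripper_force"])
for n,(r0,r1,c0,c1) in (("side",(176,204,226,264)),):
    s=np.mean([ctrl.snapshot(n) for _ in range(4)],0)
    g=cv2.cvtColor(s.astype(np.uint8),cv2.COLOR_RGB2GRAY)
    print(n,r0,c0); print("\n".join("%d: "%(r0+i)+" ".join("%3d"%v for v in r) for i,r in enumerate(g[r0:r1,c0:c1])))
print(proj("side",[[.6149,.0239,.152],[.612,.0003,.152],[.612,.0003,.07]]))
E
```

```text
[0.6154 0.0241 0.1806] [ 1.0543 -0.299  -1.1579] 0.007231920640803152 29.99991863965988
side 176 226
176:  73  71  77  83  86  84  85  84  84  80  79  82  87  94  98 102 110 124 139 152 161 164 164 164 163 165 166 167 170 173 176 177 178 178 178 179 181 182
177:  73  69  73  82  86  86  84  85  84  84  85  90  95  99 102 105 110 117 122 128 134 135 136 137 137 138 141 144 148 152 156 162 164 164 164 165 168 172
178:  83  78  79  84  87  85  83  84  85  89  95 100 104 104 105 108 109 110 112 113 115 115 115 116 116 117 118 121 124 126 130 134 137 138 139 141 144 152
179: 101  92  89  89  88  84  81  81  85  94 102 105 103  99  99 104 108 109 110 110 110 110 110 109 109 110 110 111 111 112 113 115 117 118 118 119 122 133
180: 126 111 104  99  93  86  81  80  87  95 103 104  97  86  85  97 106 109 109 110 109 109 108 109 109 109 110 110 110 111 111 112 112 111 112 112 114 124
181: 148 136 128 117 104  92  84  83  88  94  99  99  92  81  82  94 105 108 109 110 109 109 108 108 109 109 110 109 110 110 111 111 111 112 111 112 112 118
182: 156 150 145 133 111  93  85  86  87  89  92  92  89 
[... 2760 characters left out ...]
 116 126
200: 113 133 148 156 155 149 134 112  97  98 104 109 113 112 114 114 112 110 102  92  79  66  56  49  47  45  45  49  54  63  76  94 105 112 114 114 116 124
201: 128 150 160 164 164 159 144 122 105 103 109 113 113 113 114 113 113 112 108 102  95  85  77  69  65  65  66  71  78  87  96 106 111 112 113 114 115 122
202: 137 156 164 166 166 161 145 120 107 110 113 114 114 113 114 114 114 113 111 109 106 102  97  92  90  89  91  96 101 105 108 110 112 114 113 114 115 124
203: 139 156 162 166 169 165 147 121 110 112 114 115 114 114 114 114 113 113 112 112 111 111 109 107 107 107 107 110 111 112 112 113 113 113 114 114 115 124
[[234.632  176.1223]
 [238.4634 170.8016]
 [239.2459 191.2942]]
```

The ring is held (opening 7.2 mm, 30 N) and gone from the platform. Carrying it to the tray.

apply_moves:
  targets:
    - {"travel":[4,-8,0],"roll":0,"jaw":2}
    - {"travel":[9,-18,0],"roll":0,"jaw":2}
    - {"travel":[13,-26,0],"roll":0,"jaw":2}
    - {"travel":[15,-30,0],"roll":0,"jaw":2}
    - {"travel":[15,-30,0],"roll":0,"jaw":2}
    - {"travel":[15,-30,0],"roll":0,"jaw":2}
    - {"travel":[15,-30,0],"roll":0,"jaw":2}
    - {"travel":[15,-30,0],"roll":0,"jaw":2}
    - {"travel":[15,-30,0],"roll":0,"jaw":2}
    - {"travel":[15,-30,0],"roll":0,"jaw":2}

```text
clock: 34.75
tool_pos: [0.449, -0.2206, 0.179]
orientation: [180.0, -0.0, 172.6]
force: [0.4, -0.0, -1.0]
opening: 0.0075
gripper_force: 30.0
```

apply_moves:
  targets:
    - {"travel":[14,-28,0],"roll":0,"jaw":2}
    - {"travel":[9,-18,0],"roll":0,"jaw":2}
    - {"travel":[4.9,-9.2,0],"roll":0,"jaw":2}
    - {"travel":[0,0,20],"roll":0,"jaw":2}
    - {"travel":[0,0,25],"roll":0,"jaw":2}
    - {"travel":[0,0,25],"roll":0,"jaw":2}
    - {"travel":[0,0,20],"roll":0,"jaw":2}
    - {"travel":[0,0,0],"roll":0,"jaw":2}
    - {"travel":[0,0,0],"roll":0,"jaw":2}

```text
clock: 35.65
tool_pos: [0.4162, -0.2703, 0.0894]
orientation: [-180.0, -0.1, 172.6]
force: [0.5, -0.2, 0.2]
opening: 0.0071
gripper_force: 30.0
```

```bash
python3 - <<'E'
from h import *
o=ctrl.get_obs();print(o["tool_pos"],o["force"],o["opening"],o["gripper_force"])
s=np.mean([ctrl.snapshot("side") for _ in range(3)],0); np.save("pics/s13.npy",s)
T=np.array([.414,-.283]); a=np.radians(98.5); R=np.array([[np.cos(a),-np.sin(a)],[np.sin(a),np.cos(a)]])
print("tray corners px",proj("side",[[*(T+R@np.array(q)),.018] for q in((.08,.06),(.08,-.06),(-.08,-.06),(-.08,.06))]).ravel())
print("ring/lug px",proj("side",[[.417,-.270,.084],[.4138,-.2948,.076]]).ravel())
g=cv2.cvtColor(s.astype(np.uint8),cv2.COLOR_RGB2GRAY)
print("\n".join("%d: "%(128+i)+" ".join("%3d"%v for v in r) for i,r in enumerate(g[128:176:1,288:344:2])))
E
```

```text
[ 0.4162 -0.2703  0.0894] [ 0.4656 -0.1893  0.2217] 0.007104347517773807 30.000028610229492
tray corners px [338.252  175.9717 301.7274 171.9888 304.7242 142.3937 338.2132 145.7502]
ring/lug px [321.7504 145.4068 323.6859 143.0488]
128: 169 169 169 171 171 169 166 168 168 168 166 149  79  28  34  40  26  30  30  27  22  29  36  38  32  72 146 165
129: 169 168 168 171 172 170 167 168 169 168 165 133  57  26  41  41  25  33  33  28  25  25  38  46  36  88 155 165
130: 168 166 167 171 172 170 168 168 169 166 158 113  39  28  42  36  23  29  30  26  26  26  36  46  44 108 161 166
131: 168 167 169 170 170 170 169 169 168 154 135  86  29  29  44  30  25  26  27  28  25  26  31  39  55 127 166 167
132: 170 170 171 170 169 170 170 170 165 129  91  55  25  32  40  25  23  25  25  26  27  24  27  34  70 143 169 168
133: 170 171 171 170 171 171 171 171 158  98  46  30  25  27  29  24  23  20  23  26  25  24  27  36  91 154 169 167
134: 170 171 170 170 171 171 171 171 148  74  32  25  24  23  25  25  25  24  26  25  27  26  29  46 117 163 168 168
135: 170 170 170 169 170 171 171 171 136  54  28 
[... 4047 characters left out ...]
70: 148 148 148 147 147 140 126  91  81  79  78  79  80  80  82  85  85  85  83  79  75  88  89  89  92 132 167 170
171: 148 148 148 148 146 128 103  84  80  79  79  80  80  82  86  93  98  98  94  92  92 120 123 122 118 141 167 169
172: 148 146 147 147 144 115  86  81  80  81  80  80  80  81  85  94 104 104 103 101 109 150 158 154 149 155 168 168
173: 148 147 148 146 140 102  81  81  81  81  80  80  81  81  84  96 103 105 106 105 119 162 171 168 165 165 170 169
174: 149 147 148 147 134  93  80  80  81  80  80  80  81  81  86 100 104 105 104 104 127 166 171 172 171 169 170 169
175: 149 148 148 145 125  85  80  80  81  81  80  81  81  81  90 101 103 104 104 107 139 169 170 173 172 171 171 170
```

```bash
python3 - <<'E'
from h import *
# corners read from the first pictures (768-wide /1.5): side TL,TR,BR,BL ; top TL,TR,BR,BL
A=[("side",442,215),("side",506,218),("side",507,254),("side",438,250),("top",506,312),("top",563,303),("top",580,380),("top",523,389)]
P=np.array([ray(n,u/1.5,v/1.5,.018) for n,u,v in A]); print(P)
print(P[:4].mean(0),P[4:].mean(0))
for i,j in((0,1),(3,2),(4,7),(5,6),(4,5)): d=P[j]-P[i]; print(np.hypot(*d),np.degrees(np.arctan2(d[1],d[0])))
E
```

```text
[[ 0.5187 -0.3368]
 [ 0.3699 -0.3724]
 [ 0.3485 -0.2449]
 [ 0.4985 -0.2109]
 [ 0.5018 -0.2295]
 [ 0.5174 -0.3449]
 [ 0.3634 -0.3703]
 [ 0.348  -0.2566]]
[ 0.4339 -0.2913] [ 0.4327 -0.3003]
0.15303028669922358 -166.53763055675984
0.1538491896699685 -167.22766717420188
0.1561011382220878 -170.0142998915029
0.15615515402912408 -170.6519435074984
0.11644726463025425 -82.27114718643081
```

apply_moves:
  targets:
    - {"travel":[-10,-4,0],"roll":0,"jaw":2}
    - {"travel":[-10,-4.2,0],"roll":0,"jaw":2}
    - {"travel":[0,0,15],"roll":0,"jaw":2}
    - {"travel":[0,0,15],"roll":0,"jaw":2}
    - {"travel":[0,0,12],"roll":0,"jaw":2}
    - {"travel":[0,0,6],"roll":0,"jaw":2}
    - {"travel":[0,0,3],"roll":0,"jaw":2}
    - {"travel":[0,0,0],"roll":0,"jaw":2}

```text
clock: 36.6
tool_pos: [0.4354, -0.281, 0.038]
orientation: [-180.0, -0.0, 172.6]
force: [0.6, -0.2, -0.9]
opening: 0.0073
gripper_force: 30.0
```

apply_moves:
  targets:
    - {"travel":[0,0,1],"roll":0,"jaw":2}
    - {"travel":[0,0,0.7],"roll":0,"jaw":2}
    - {"travel":[0,0,0],"roll":0,"jaw":2}

```text
clock: 36.9
tool_pos: [0.4354, -0.2809, 0.0368]
orientation: [-180.0, 0.0, 172.6]
force: [-0.5, 0.3, -0.0]
opening: 0.0077
gripper_force: 30.0
```

apply_moves:
  targets:
    - {"travel":[0,0,0.8],"roll":0,"jaw":2}
    - {"travel":[0,0,0],"roll":0,"jaw":2}

```text
clock: 37.1
tool_pos: [0.4353, -0.2809, 0.0358]
orientation: [-180.0, 0.0, 172.6]
force: [0.4, 0.7, 0.3]
opening: 0.0075
gripper_force: 30.0
```

apply_moves:
  targets:
    - {"travel":[0,0,0.7],"roll":0,"jaw":2}
    - {"travel":[0,0,0],"roll":0,"jaw":2}

```text
clock: 37.3
tool_pos: [0.4354, -0.2809, 0.0352]
orientation: [-180.0, 0.0, 172.6]
force: [-0.3, 0.4, 2.7]
opening: 0.0076
gripper_force: 30.0
```

apply_moves:
  targets:
    - {"travel":[0,0,0],"roll":0,"jaw":10}
    - {"travel":[0,0,0],"roll":0,"jaw":14}
    - {"travel":[0,0,0],"roll":0,"jaw":18}
    - {"travel":[0,0,0],"roll":0,"jaw":18}
    - {"travel":[0,0,0],"roll":0,"jaw":18}
    - {"travel":[0,0,-5],"roll":0,"jaw":18}
    - {"travel":[0,0,-15],"roll":0,"jaw":18}
    - {"travel":[0,0,-30],"roll":0,"jaw":18}
    - {"travel":[0,0,-35],"roll":0,"jaw":18}
    - {"travel":[0,0,-35],"roll":0,"jaw":18}

```text
clock: 38.3
tool_pos: [0.4349, -0.2808, 0.1565]
orientation: [-180.0, -0.0, 172.6]
force: [1.5, 0.2, 0.5]
opening: 0.0181
gripper_force: 0.0
```

apply_moves:
  targets:
    - {"travel":[0,0,-30],"roll":0,"jaw":18}
    - {"travel":[0,30,-10],"roll":0,"jaw":18}
    - {"travel":[0,45,0],"roll":0,"jaw":18}
    - {"travel":[0,45,0],"roll":0,"jaw":18}
    - {"travel":[0,45,0],"roll":0,"jaw":18}
    - {"travel":[0,25,0],"roll":0,"jaw":18}
    - {"travel":[0,0,0],"roll":0,"jaw":18}

```text
clock: 39.0
tool_pos: [0.4602, -0.09, 0.1957]
orientation: [180.0, 0.1, 172.8]
force: [0.6, -0.3, -0.2]
opening: 0.0179
gripper_force: 0.0
```

```bash
python3 - <<'E'
from h import *
print(ctrl.get_obs()["tool_pos"])
g={}
for n in C: 
    s=np.mean([ctrl.snapshot(n) for _ in range(4)],0); np.save(f"pics/{n}14.npy",s); g[n]=cv2.cvtColor(s.astype(np.uint8),cv2.COLOR_RGB2GRAY)
C0=[.4321,-.3057,.0065]; L=[.4353,-.281,.02]
for n in C: print(n,proj(n,[C0,L]).ravel())
u,v=proj("side",C0)[0].astype(int)
r0,c0=v-14,u-16; print("side",r0,c0); print("\n".join(" ".join("%3d"%x for x in r) for r in g["side"][r0:r0+28,c0:c0+32]))
u,v=proj("top",C0)[0].astype(int)
r0,c0=v-13,u-13; print("top",r0,c0); print("\n".join(" ".join("%3d"%x for x in r) for r in g["top"][r0:r0+26,c0:c0+26]))
E
```

```text
[ 0.4602 -0.09    0.1957]
side [316.3166 155.8258 314.5488 157.0579]
top [362.911  230.7297 355.6112 229.7029]
side 141 300
 28  26  29  27  29  28  27  27  28  27  28  27  34  63 106 142 162 167 168 169 170 170 170 170 171 171 170 171 171 172 172 172
 27  29  26  26  29  27  28  27  30  31  26  29  41  77 118 148 163 167 167 168 168 169 169 169 170 170 170 171 170 171 171 170
 27  28  28  29  29  29  28  30  34  34  32  32  51  88 126 151 159 162 162 160 161 162 162 164 167 169 170 169 168 168 169 169
 27  27  30  31  31  28  30  33  39  41  37  37  56  89 118 135 140 141 138 137 139 143 145 148 155 161 164 163 162 161 161 162
 30  28  33  36  33  30  29  33  39  43  42  43  61  81  96 102 105 104 104 104 107 112 116 122 130 137 142 141 139 138 140 143
 30  29  31  33  31  30  29  36  44  47  47  60  78  87  88  87  88  88  87  87  87  89  91  95 100 103 106 105 104 104 106 111
 26  27  28  29  28  30  37  51  62  65  70  87 104 111 110 106 106 106 106 102  95  92  92  93  91  89  87  86  87  87  88  89
 26  26  27  25  26  32  53  79  96 100 104 116 129 132 132 131 130 131 130 126 
[... 4623 characters left out ...]
 111 106 104 102 101 103 104 104 101 103 103 103 104 107 109 113 112 115 114
116 116 116 117 115 113 114 113 109 106 102 100  99 102 103 102 101 102 101 104 108 113 113 114 115 114
116 115 117 115 115 115 115 114 113 110 106 103 104 104 104 104 105 104 103 108 111 113 114 114 115 113
116 117 116 115 115 114 116 112 112 113 112 111 109 107 107 107 108 110 110 112 114 115 113 113 113 113
115 116 116 117 117 115 116 114 113 112 112 113 113 113 111 111 111 113 114 112 114 113 113 113 112 113
115 115 115 115 116 116 115 114 113 113 114 113 115 114 112 113 113 115 114 114 115 113 113 113 114 113
116 115 117 116 117 117 117 115 113 112 114 113 115 113 115 114 111 114 114 114 113 112 114 113 114 115
```

The ring lies flat in the tray: the circle is complete with its lug, at the predicted pixels. The pick is in its stand and the gripper is clear. Handing in.

```bash
python3 -c "
from plant import ctrl
print(ctrl.close_job())"
```

```text
the job is handed in; nothing more can be done
None
```

The job is handed in: the pick freed the ring and is back in its stand, and the ring lies flat in the tray (39 s used), but the ring slipped from my first lug pinch off the spindle on to the platform, so the second pinch lifted it from there.

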